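Ready the pouring board: swing the tools down, clear the chips, level and load the board

TASK

Get the resin pouring board ready for the next pour: pick up the lying scraper by its cross pin, slacken the grip so that its block swings down, grip it firmly again, and with it wipe every loose chip off the board over the open lip into the drip tray (no fingers on the board or on the chips there), then stand the scraper upright on its sole in the middle of the cork mat. Turn the levelling screw until the board is level (before or after wiping), and stand each hold-down weight that is lying about, swung down in the same way, upright on the cleared board, inside its rim. Leave the bottles, cups and pots alone.

Things in the scene. Friction and masses are not known exactly. Their poses are not given: they have to be found in the camera images.
- stand: pouring stand on the table (plywood foot) with the board, drip tray and screw. Origin on the table under the middle of the board; x across the board, y along it from the tray (-y) to the screw (+y), z up; yaw up to 0.12 rad. Beside the board's screw end stand two steel gauge posts: their tops are flush with the top of the board's rim when it is level
- tray_mid (a point): middle of the inner floor of the open aluminium drip tray fixed to the stand under the board's lip; axes as the stand's. Inside it is 218 mm (x) by 104 mm (y), floor 4 mm above the table; the outer end wall (-y) is 50 mm high, the side walls 64 mm. This point is at stand y = -161 mm
- board (a joint): tilt of the hinged white pouring board, rad: 0 = level, negative = its screw end hangs low (at the start about -0.035 to -0.055). Hinge line along the stand's x, at stand y = -110 mm and 70 mm up
- board_mid (a point): middle of the board's face, 70 mm above the table when level; z its normal, x and y as the stand's when level. The board is 206 mm (x) by 240 mm (y). A wooden rim 8 mm thick stands 10 mm above the face on both long sides and the screw end: the clear face spans x -95 to 95 and y -120 to 112 mm. The tray end (-y) is an open lip 10 mm over the tray's edge
- screw (a joint): angle of the levelling screw's knob, rad, 0 to 6.28, growing clockwise seen from above; clockwise raises the screw end of the board by 0.013 rad of tilt per rad. It stays where it is left (friction about 0.1 N m)
- screw_grip (a point): point on the upright axis of the screw's black knob to grip it by, 124 mm above the table, at stand y = 165 mm. The knob is a wing 56 mm long (this point's x), 18 mm thick (y), 36 mm high, its top 14 mm above this point, on a disc of 36 mm diameter. The axes turn with the knob
- scraper: wooden block with steel sole, 50 (x) x 110 (y) x 45 mm (z), with a handle 20 x 14 mm on its middle; 0.45 kg, most in the block. Origin on the handle's line 60 mm above the sole; z points from block to handle, which ends 69 mm past the origin. At first it lies left or right of the stand, handle level 25 mm above the table and pointing to -x within 0.4 rad. It stands stably on its sole
- scraper_pivot (a point): middle of the steel cross pin in the handle, for gripping: 14 mm diameter, along the scraper's y, flat round ends 34 mm apart, 115 mm above the sole, 14 mm below the handle's end. Pinched on its two ends with 80 N or more the scraper keeps its angle; slackened below some 40 N (fingers opened 1 to 2 mm) it swings about the pin until the block hangs below
- mat: square cork mat 150 x 150 mm, 4 mm thick, fixed on the table at the other side of the stand; origin at the middle of its underside
- weight0: hold-down weight, may be absent (one or both are there): aluminium block 60 x 60 x 40 mm (z), black handle on its middle with a steel cross pin like the scraper's, also along its y, 34 mm over its ends, 115 mm above the block's underside. 0.42 kg. Origin on the handle's line 60 mm above that underside, z towards the handle's end. At first it lies far left, handle 30 mm up, pointing to -x within 0.35 rad
- weight1: hold-down weight, may be absent (one or both are there): aluminium block 60 x 60 x 40 mm (z), black handle on its middle with a steel cross pin like the scraper's, also along its y, 34 mm over its ends, 115 mm above the block's underside. 0.42 kg. Origin on the handle's line 60 mm above that underside, z towards the handle's end. At first it lies far right, handle 30 mm up, pointing to -x within 0.35 rad
- chip0: loose chip of cured grey-green resin, round, 42 mm across, 9 mm thick, 20 g; may be absent; origin at the middle of its underside
- chip1: loose chip of cured grey-green resin, oblong, 50 x 28 x 9 mm, 20 g; may be absent; origin at the middle of its underside
- chip2: loose chip of cured grey-green resin, six-sided, 40 mm across, 10 mm thick, 20 g; may be absent; origin at the middle of its underside
- chip3: loose chip of cured grey-green resin, square, 36 x 36 x 8 mm, 20 g; may be absent; origin at the middle of its underside
- chip4: loose chip of cured grey-green resin, round, 34 mm across, 10 mm thick, 20 g; may be absent; origin at the middle of its underside
- chip5: loose chip of cured grey-green resin, strip, 60 x 22 x 9 mm, 20 g; may be absent; origin at the middle of its underside
- cup_a: bystander: clear cup 72 mm wide, 100 mm high; origin at the middle of its underside
- pigment_a: bystander: brown dropper bottle 32 mm wide, 85 mm high; origin at the middle of its underside
- pot_a: bystander: brown pigment pot 60 mm wide, 55 mm high; origin at the middle of its underside
- pot_b: bystander: brown pigment pot 56 mm wide, 50 mm high; origin at the middle of its underside
- hardener: bystander: white bottle 68 mm wide, 170 mm high; origin at the middle of its underside
- cup_b: bystander: clear cup 80 mm wide, 90 mm high; origin at the middle of its underside

How it is judged:
By the outcome, as a careful person would: the job done as asked, in the order asked, and still so for the second after the job is handed in, with the robot touching nothing.
Of chip0, chip1, chip2, chip3, chip4, chip5 only 3 to 6 are there at a start; the rules pass over those that are not, and their reading is None.
Of weight0, weight1 only 1 to 2 are there at a start; the rules pass over those that are not, and their reading is None.
At some moment in a run one of scraper, weight0, weight1 may be knocked a few centimetres aside while the robot is not near it.
Once in a run the grip may slacken for a moment while it holds something.
It also fails if it takes over 210 s, if anything falls off the work surface, if the arm or the gripper's body presses on something with over 40 N, if the wrist force passes 120 N, or if a joint passes its speed limit or range.

ROBOT

A 6-joint arm with a two-finger parallel gripper is mounted at the origin on the work surface. World frame = base frame: x ahead of the robot, y to its left, z up, the work surface at z = 0. Lengths are in m, angles in rad, forces in N, time in s.
With the tool pointing down it reaches from about 0.225 to 0.875 m from the base axis. Payload 3.4 kg.
Tool frame: the origin (TCP) lies at the very end of the fingers, on their centre line; the grasp point (between the pads) lies 19 mm behind it; z points along the fingers, y is the line along which they close (so a half turn about z gives the same grasp; the last joint's range is limited). The gripper opens to 85 mm and grips with 20 to 120 N. Pads are 22 mm wide; open, the fingers measure 114 mm over their backs; the gripper's body (76 mm by 85 mm) begins 54 mm behind the grasp point. The pads swing forward as they close: fully open they stand 13 mm farther back than shut.
Start: joints at [-1.349, 0.276, 1.505, -0, 1.361, -0.121], TCP at [0.193, -0.542, 0.231] pointing down, gripper open.
Joint ranges: [-2.89, 2.89], [-0.75, 2.08], [0.22, 2.7], [-1.18, 4.32], [0.11, 2.71], [-2.7, 2.7]. Speed limits (rad/s): [2.57, 2.57, 3.14, 3.14, 3.14, 3.14].

INTERFACE

Orientations are given as a unit quaternion [w, x, y, z].
In Python, from rig import manip, get_image, camera_info gives the robot as it stands. The module is installed in compiled form; this text tells all that it offers.
- The arm moves only by the shell command python3 -m crank 'ROWS' [FORCE]. ROWS is a JSON object of lists of equal length, an entry for each row: "translation": the shift along the tool's x, y, z in mm, a list of three; "roll": the turn about the tool's z in rad; "fingers": the opening, from 0 (shut) to 1 (fully open). A call has 1 to 8 rows; each row shifts and turns the commanded pose from where the row before left it, along the tool's axes as they then stand; what a row does not reach is not made up. A row lasts 1/10 s, in which the tool goes at most 50 mm and 8.59 degrees, less where a joint would pass 70% of its speed; a pose out of reach is approached as far as the arm can. A call is refused whole if a number of a shift passes 50 or a number of a turn 0.15, either way. A call with a gripper value outside its range is refused whole. The fingers move at their own pace and stop on an object; FORCE is the grip in N (left out, the last holds). Time passes only in rows, so rows that do not move let the fingers close. It gives the time, the measured TCP pose, the force, the opening and the grip force at its end, in the units of the state.
- manip.get_state(): the state, without advancing time (a new reading comes with each control period).
- get_image(name): name is "scene" or "top" or "wrist"; returns the picture (400x640x3 uint8, blue, green, red); there is no depth.
- camera_info(name): a dict with "mtx" (3x3 intrinsics, pixels), "rvec" (rotation vector, rad) and "tvec" (3), from world to camera coordinates, as OpenCV has them. Camera axes: x right, y down, z forward; pixel columns grow to the right and rows downward; lengths in m; the calibration is good to about 2 mm. A picture is of the moment at which its call begins: read the wrist's pose just before it. camera_info takes no time and is no camera call; for the wrist camera it gives the pose at the moment of the call.
- manip.sign_off(): hands the job in; it is judged then, once.
The state is a dict: "clock": time; "qpos": joint angles; "qd": joint speeds; "effort": joint torques, N m; "position": TCP position; "ee_rot": TCP orientation; "contact_force": force on the tool from outside, world axes, zero at the start; "moment": the same for the moment, N m; "width": finger opening in m; "gripper_force": force on a finger pad.
Only numpy, scipy, OpenCV 4.12 (cv2) and the standard library are available. Lean on these libraries where they do the work, as an engineer would, in place of code of your own. Each camera call takes 0.05 s, during which the arm holds its last target. There are 200 camera calls.

## Working session

There is one attempt and no reset: what is moved stays moved. The work goes in short steps, Python scripts to look and compute and a shell command to move; the robot and the scene stay as the last step left them, time stands still between calls to the robot, and variables do not carry over. Pictures are saved under pics/ and viewed, at most 14 in all, crops included, and the job is handed in when it is done.

```bash
mkdir -p pics; ls
cat > h.py <<'E'
import numpy as np, cv2, sys
from rig import manip, get_image, camera_info
from scipy.spatial.transform import Rotation as R
def cam(n):
    c=camera_info(n); K=np.array(c['mtx'],float); r=R.from_rotvec(np.ravel(c['rvec'])).as_matrix(); t=np.ravel(c['tvec']); return K,r,t
def ray(c,uv,z):
    K,r,t=c; o=-r.T@t; d=r.T@np.linalg.solve(K,[uv[0],uv[1],1.]); return o+d*(z-o[2])/d[2]
def proj(c,P):
    K,r,t=c; p=(r@np.atleast_2d(P).T).T+t; p=(K@p.T).T; return p[:,:2]/p[:,2:]
def rot():
    q=manip.get_state()['ee_rot']; return R.from_quat([q[1],q[2],q[3],q[0]]).as_matrix()
def st():
    s=manip.get_state(); M=rot()
    print('t%.1f'%s['clock'],'pos',np.round(s['position'],4),'x',np.round(M[:,0],3),'z',np.round(M[:,2],3),'F',np.round(s['contact_force'],1),'w%.4f'%s['width'],'g%.0f'%s['gripper_force'],'q',np.round(s['qpos'],2))
def totool(P):  # world target of TCP -> tool shift mm
    return np.round(rot().T@(np.array(P)-manip.get_state()['position'])*1000,1)
def shot(n,name):
    c=cam(n); im=get_image(n); cv2.imwrite('pics/%s.png'%name,im); return c,im
E
python3 - <<'E'
from h import *
st()
for n in ['scene','top']:
    c,im=shot(n,n+'0'); print(n,c[0].ravel(),-c[1].T@c[2], c[1][2])
E
```

```text
pics
t0.0 pos [ 0.1932 -0.541   0.2304] x [0.942 0.336 0.   ] z [-0.     0.002 -1.   ] F [-0.4 -0.8  0.7] w0.0853 g0 q [-1.35  0.28  1.51  0.    1.36 -0.12]
scene [491.15476204   0.         322.91298344   0.         491.15476204
 202.59370982   0.           0.           1.        ] [1.29591185 0.00346431 0.96094879] [-0.64820554 -0.00749618 -0.76142851]
top [463.30004774   0.         325.55485562   0.         463.30004774
 198.64551015   0.           0.           1.        ] [ 0.42687097 -0.00596909  1.21166773] [ 0.13366002  0.02119072 -0.99080066]
```

View pics/top0.png

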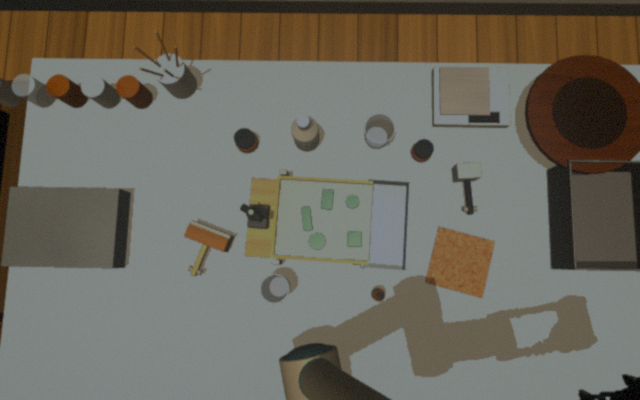

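View pics/scene0.png

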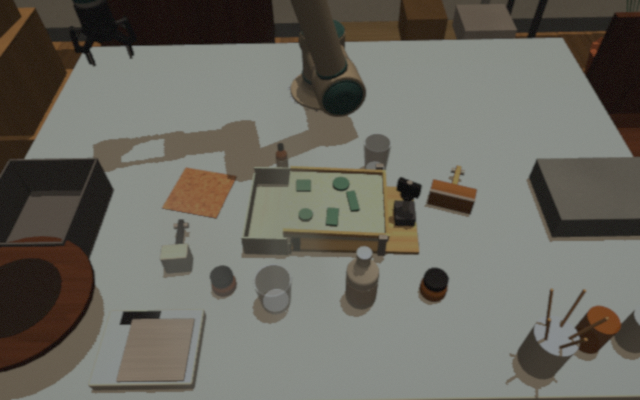

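The top view shows: stand in the middle (board about 275–372, 178–262; knob at 258,215; tray at 390,223), scraper left (block 208,237; pin 196,270), weight1 right (block 467,172; pin 469,210), mat at 460,262, and five chips. There is no weight0.

Run:
```python
import cv2
im=cv2.imread('pics/top0.png')[150:290,170:500]
im=cv2.resize(im,None,fx=2.4,fy=2.4,interpolation=cv2.INTER_CUBIC)
cv2.imwrite('pics/crop0.png',cv2.convertScaleAbs(im,alpha=1.4))
```

```text
(no output)
```

View pics/crop0.png

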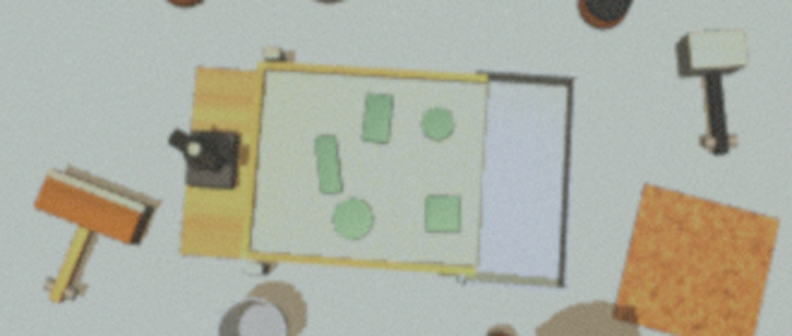

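```bash
cat >> h.py <<'E'
STZ=0
E
python3 - <<'E'
from h import *
c=cam('top')
P=lambda x,y,z: ray(c,(x/2.4+170-.3,y/2.4+150-.3),z)
for n,a in dict(lipL=(486,76,.08),lipR=(474,271,.08),scrL=(262,66,.07),scrR=(250,259,.07),trayFar=(574,80,.05),trayNear=(562,284,.05),knob=(193,150,.138),wingend=(172,138,.138),pin=(65,289,.025),hbase=(90,228,.025),pinw=(717,140,.03),wb=(712,80,.03),wbt=(722,32,.06),
 m1=(645,184,.004),m2=(778,217,.004)).items(): print(n,np.round(P(*a),3))
im=get_image('top')[...]
hsv=cv2.cvtColor(im,cv2.COLOR_BGR2HSV)
m=cv2.inRange(hsv,(5,120,60),(20,255,255)); m[:225]=0;m[300:]=0;m[:,:425]=0;m[:,500:]=0
cn=max(cv2.findContours(m,0,2)[0],key=cv2.contourArea); print('matpx',cv2.minAreaRect(cn))
m=cv2.inRange(hsv,(45,50,60),(95,255,255))
for k in cv2.findContours(m,0,2)[0]:
    if cv2.contourArea(k)>50: r=cv2.minAreaRect(k); print('chip',r, np.round(ray(c,r[0],.07),3))
print(np.round(-c[1].T@c[2],3))
s=cam('scene');
E
```

```text
lipL [ 0.625 -0.096  0.08 ]
lipR [ 0.425 -0.086  0.08 ]
scrL [0.633 0.137 0.07 ]
scrR [0.433 0.142 0.07 ]
trayFar [ 0.627 -0.191  0.05 ]
trayNear [ 0.414 -0.178  0.05 ]
knob [0.536 0.193 0.138]
wingend [0.548 0.214 0.138]
pin [0.397 0.343 0.025]
hbase [0.462 0.32  0.025]
pinw [ 0.569 -0.346  0.03 ]
wb [ 0.634 -0.342  0.03 ]
wbt [ 0.68  -0.345  0.06 ]
m1 [ 0.523 -0.275  0.004]
m2 [ 0.49  -0.417  0.004]
matpx ((459.8935546875, 261.85833740234375), (58.275604248046875, 56.67066955566406), 14.42077350616455)
chip ((316.5384521484375, 239.80770874023438), (11.411195755004883, 13.51978588104248), 82.87498474121094) [0.478 0.038 0.07 ]
chip ((354.0, 238.5), (11.0, 12.0), 90.0) [ 0.483 -0.053  0.07 ]
chip ((306.52703857421875, 218.16217041015625), (22.522661209106445, 6.904757499694824), 80.53767395019531) [0.531 0.065 0.07 ]
chip ((352.0, 200.5), (10.0, 9.0), 0.0) [ 0.577 -0.047  0.07 ]
chip ((326.9554443359375, 198.945556640625), (9.45285415649414, 18.20918083190918), 5.710592269897461) [0.58  0.015 0.07 ]
[ 0.427 -0.006  1.212]
```

```bash
python3 -m crank '{"translation":[[28,-29,-15],[28,-29,-15],[28,-29,-10],[28,-29,-10],[28,-29,0],[28,-29,0],[28,-29,0],[28,-29,0]],"roll":[0,0,0,0,0,0,0,0],"fingers":[1,1,1,1,1,1,1,1]}' 
python3 -m crank '{"translation":[[28,-29,0],[28,-29,0],[28,-29,0],[28,-29,0],[28,-29,0],[28,-29,0],[28,-29,0],[0,0,0]],"roll":[0,0,0,0,0,0,0,0],"fingers":[1,1,1,1,1,1,1,1]}'
python3 - <<'E'
from h import *
st(); c,im=shot('wrist','w1'); print(c[0].ravel(), rot().T@(-c[1].T@c[2]-manip.get_state()['position']), rot().T@c[1].T)
E
```

```text
clock: 0.95
position: [0.3265, -0.2461, 0.2812]
ee_rot: [0.0, 0.985, 0.17, 0.0]
contact_force: [1.1, 0.3, 0.7]
width: 0.0854
gripper_force: 0.0
clock: 1.75
position: [0.4439, 0.0133, 0.281]
ee_rot: [-0.001, 0.985, 0.173, 0.0]
contact_force: [0.3, -0.2, -0.4]
width: 0.0858
gripper_force: 0.0
t1.8 pos [0.4439 0.0133 0.281 ] x [0.94  0.342 0.001] z [ 0.001  0.003 -1.   ] F [ 0.3 -0.2 -0.4] w0.0858 g0 q [-0.13  0.05  1.67  0.    1.43  1.09]
[278.6841021    0.         322.08687038   0.         278.6841021
 196.51376504   0.           0.           1.        ] [ 0.07949239 -0.00148291 -0.14291872] [[ 1.59914615e-03 -9.52702383e-01 -3.03900663e-01]
 [ 9.99998001e-01  1.88838433e-03 -6.57863970e-04]
 [ 1.20062982e-03 -3.03899004e-01  9.52703498e-01]]
```

View pics/w1.png

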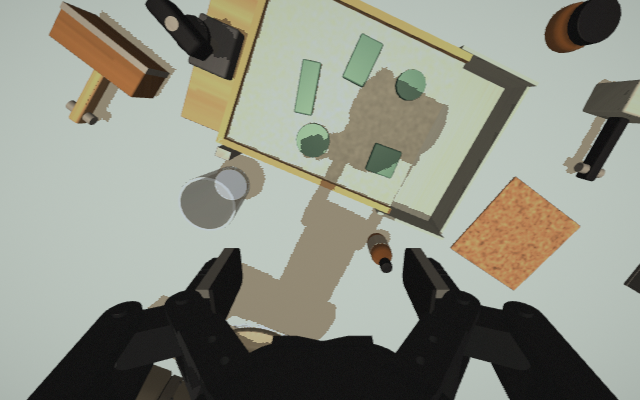

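Run:
```python
from h import *
c=cam('wrist')
for n,a in dict(lipNear=(388,210,.08),lipFar=(468,63,.08),scrNear=(219,138,.07),trayN=(441,236,.06),trayF=(533,84,.06),wingA=(150,5,.138),wingB=(205,50,.138),dot=(172,23,.138),pinA=(70,103,.025),pinB=(91,121,.025),blk=(103,72,.025),wpA=(570,166,.03),wpB=(600,178,.03),wblk=(614,118,.03),m1=(516,177,.004),m2=(580,226,.004),m3=(513,290,.004),m4=(452,246,.004)).items(): print(n,np.round(ray(c,a[:2],a[2]),4))
```

```text
lipNear [ 0.4245 -0.088   0.08  ]
lipFar [ 0.6162 -0.1004  0.08  ]
scrNear [0.4377 0.1459 0.07  ]
trayN [ 0.4086 -0.1832  0.06  ]
trayF [ 0.6283 -0.194   0.06  ]
wingA [0.545  0.2092 0.138 ]
wingB [0.5265 0.1558 0.138 ]
dot [0.5378 0.1884 0.138 ]
pinA [0.4046 0.3604 0.025 ]
pinB [0.3901 0.3313 0.025 ]
blk [0.4593 0.3228 0.025 ]
wpA [ 0.5616 -0.324   0.03  ]
wpB [ 0.5614 -0.3756  0.03  ]
wblk [ 0.6381 -0.3408  0.03  ]
m1 [ 0.5215 -0.2797  0.004 ]
m2 [ 0.4856 -0.4229  0.004 ]
m3 [ 0.341  -0.3862  0.004 ]
m4 [ 0.3817 -0.2431  0.004 ]
```

```bash
python3 -m crank '{"translation":[[30,-27,0],[30,-27,0],[30,-27,0],[30,-27,0],[30,-26,0],[0,0,0],[0,0,0],[0,0,0]],"roll":[0,0,0,0,0,-0.15,-0.15,-0.15],"fingers":[1,1,1,1,1,1,1,1]}' >/dev/null
for i in 1 2 3; do :; done
python3 -m crank '{"translation":[[0,0,0],[0,0,0],[0,0,0],[0,0,0],[0,0,0],[0,0,0],[0,0,0],[0,0,0]],"roll":[-0.15,-0.15,-0.15,-0.15,-0.15,-0.15,-0.15,-0.15],"fingers":[1,1,1,1,1,1,1,1]}' >/dev/null
python3 -m crank '{"translation":[[0,0,0],[0,0,0],[0,0,0],[0,0,0],[0,0,0],[0,0,0],[0,0,0],[0,0,0]],"roll":[-0.15,-0.15,-0.15,-0.15,-0.15,-0.15,-0.15,-0.15],"fingers":[1,1,1,1,1,1,1,1]}' >/dev/null
python3 -m crank '{"translation":[[0,0,0],[0,0,0],[0,0,0],[0,0,0],[0,0,0],[0,0,0],[0,0,0],[0,0,0]],"roll":[-0.15,-0.15,-0.15,-0.15,-0.15,-0.15,-0.14,0],"fingers":[1,1,1,1,1,1,1,1]}'
python3 - <<'E'
from h import *
st(); c,im=shot('wrist','w2'); print(proj(c,[[.539,.1905,.138]]))
E
```

```text
clock: 5.0
position: [0.5388, 0.1841, 0.2811]
ee_rot: [-0.001, -0.518, 0.855, -0.0]
contact_force: [0.5, 0.0, 0.1]
width: 0.0849
gripper_force: 0.0
t5.0 pos [0.5388 0.1841 0.2811] x [-0.463 -0.886  0.001] z [-0.001 -0.001 -1.   ] F [0.5 0.  0.1] w0.0849 g0 q [ 0.21  0.24  1.43 -0.    1.47 -2.45]
[[324.675517   190.17744648]]
```

View pics/w2.png

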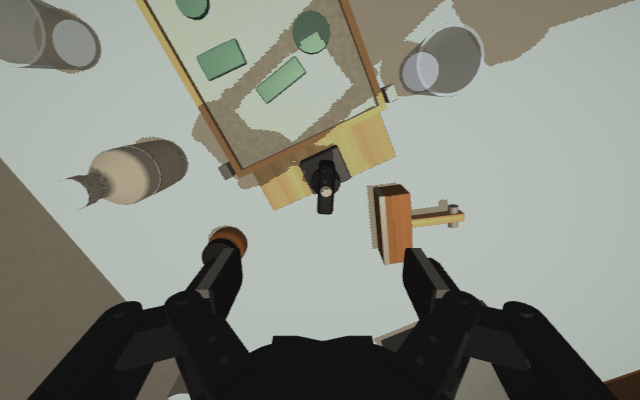

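```bash
python3 -m crank '{"translation":[[-6,3,35],[0,0,35],[0,0,35],[0,0,35],[0,0,34],[0,0,0],[0,0,0],[0,0,0]],"roll":[0,0,0,0,0,0,0,0],"fingers":[1,1,1,1,1,0.4,0,0]}' 60
python3 -m crank '{"translation":[[0,0,0],[0,0,0],[0,0,0]],"roll":[0,0,0],"fingers":[0,0,0]}' 60
python3 - <<'E'
from h import *
st(); c,im=shot('wrist','w3')
# both posts & rim corner heights: stereo info later
E
```

```text
clock: 5.85
position: [0.5407, 0.1927, 0.1093]
ee_rot: [0.002, -0.518, 0.855, -0.001]
contact_force: [-0.3, 0.3, 0.4]
width: 0.0439
gripper_force: 0.0
clock: 6.15
position: [0.5392, 0.1932, 0.1094]
ee_rot: [0.001, -0.519, 0.855, 0.0]
contact_force: [-2.4, 0.1, 5.9]
width: 0.0167
gripper_force: 59.1
t6.2 pos [0.5392 0.1932 0.1094] x [-0.462 -0.887 -0.002] z [ 0.002  0.001 -1.   ] F [-2.4  0.1  5.9] w0.0167 g59 q [ 0.22  0.36  1.7   0.    1.08 -2.44]
```

View pics/w3.png

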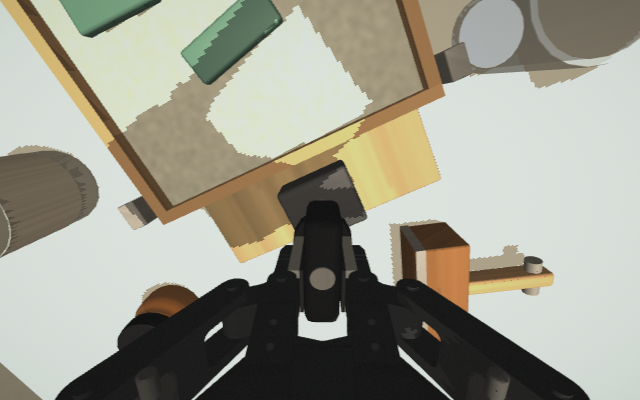

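```bash
cat >> h.py <<'E'
def zwidth(c,a,b,w=.206):
    from scipy.optimize import brentq
    f=lambda z:np.linalg.norm(ray(c,a,z)-ray(c,b,z))-w
    return brentq(f,.03,.15)
E
python3 - <<'E'
from h import *
c=cam('wrist'); a,b=(165,223),(444,95)
z=zwidth(c,a,b); print(z,ray(c,a,z),ray(c,b,z), 'tilt',(z-.08)/.23/.013)
E
```

```text
0.06874593646026322 [0.63872242 0.14169331 0.06874594] [0.43297989 0.15198932 0.06874594] tilt -3.7639008494102932
```

Run:
```python
from h import *
c=cam('wrist'); p=ray(c,(322,279),.138); print(p, totool([p[0],p[1],.1094]))
```

```text
[0.5388844  0.19246518 0.138     ] [ 0.8 -0.   0. ]
```

Centred within 1 mm. Turning clockwise 3.3 rad.

```bash
python3 -m crank '{"translation":[[1,0,0],[0,0,0],[0,0,0],[0,0,0],[0,0,0],[0,0,0],[0,0,0],[0,0,0]],"roll":[0.15,0.15,0.15,0.15,0.15,0.15,0.15,0.15],"fingers":[0,0,0,0,0,0,0,0]}' 60
python3 -m crank '{"translation":[[0,0,0],[0,0,0],[0,0,0],[0,0,0],[0,0,0],[0,0,0],[0,0,0],[0,0,0]],"roll":[0.15,0.15,0.15,0.15,0.15,0.15,0.15,0.15],"fingers":[0,0,0,0,0,0,0,0]}'
python3 -m crank '{"translation":[[0,0,0],[0,0,0],[0,0,0],[0,0,0],[0,0,0],[0,0,0],[0,0,0],[0,0,0]],"roll":[0.15,0.15,0.15,0.15,0.15,0.15,0,0],"fingers":[0,0,0,0,0,0,0,0]}'
python3 - <<'E'
from h import *
st()
E
```

```text
clock: 7.0
position: [0.54, 0.1918, 0.1094]
ee_rot: [0.002, 0.057, 0.998, 0.0]
contact_force: [0.5, -0.2, 4.2]
width: 0.0172
gripper_force: 58.8
clock: 7.8
position: [0.539, 0.1907, 0.1094]
ee_rot: [0.001, 0.611, 0.792, -0.0]
contact_force: [-1.8, -2.9, 5.5]
width: 0.0173
gripper_force: 59.0
clock: 8.6
position: [0.5378, 0.1909, 0.1094]
ee_rot: [0.001, 0.893, 0.45, -0.0]
contact_force: [-3.1, -3.6, 7.9]
width: 0.0171
gripper_force: 59.7
t8.6 pos [0.5378 0.1909 0.1094] x [ 0.596  0.803 -0.001] z [ 0.    -0.001 -1.   ] F [-3.1 -3.6  7.9] w0.0171 g60 q [ 0.22  0.36  1.7  -0.    1.08  0.86]
```

```bash
python3 -m crank '{"translation":[[0,0,0],[0,0,0],[0,0,0],[0,0,0],[0,0,0],[0,0,0],[0,0,-40],[0,0,-10]],"roll":[0.15,0.15,0.15,0,0,0,0,0],"fingers":[0,0,0,0,1,1,1,1]}' 60
python3 -m crank '{"translation":[[0,0,0],[0,0,0],[0,0,0],[0,0,0],[0,0,0],[0,0,0],[0,0,0],[0,0,0]],"roll":[-0.15,-0.15,-0.15,-0.15,-0.15,-0.15,-0.15,-0.15],"fingers":[1,1,1,1,1,1,1,1]}' >/dev/null
python3 -m crank '{"translation":[[0,0,0],[0,0,0],[0,0,0],[0,0,0],[0,0,0],[0,0,0],[0,0,0],[0,0,0]],"roll":[-0.15,-0.15,-0.15,-0.15,-0.15,-0.15,-0.15,-0.15],"fingers":[1,1,1,1,1,1,1,1]}' >/dev/null
python3 -m crank '{"translation":[[0,0,0],[0,0,0],[0,0,0],[0,0,0],[0,0,0],[0,0,0],[0,0,0]],"roll":[-0.15,-0.15,-0.15,-0.15,-0.15,0,0],"fingers":[1,1,1,1,1,1,1]}'
python3 - <<'E'
from h import *
st(); c,im=shot('wrist','w4')
c2=np.hstack([cv2.resize(im[y0:y0+130,x0:x0+130],None,fx=3,fy=3,interpolation=cv2.INTER_CUBIC) for x0,y0 in ((0,0),)])
E
```

```text
clock: 9.4
position: [0.541, 0.1923, 0.1606]
ee_rot: [0.0, 0.971, 0.239, 0.003]
contact_force: [1.1, 0.3, -0.2]
width: 0.074
gripper_force: 0.0
clock: 11.7
position: [0.5386, 0.1918, 0.1572]
ee_rot: [0.0, -0.242, 0.97, -0.0]
contact_force: [-0.2, 0.9, 0.1]
width: 0.0855
gripper_force: 0.0
t11.7 pos [0.5386 0.1918 0.1572] x [-0.883 -0.469 -0.   ] z [ 0. -0. -1.] F [-0.2  0.9  0.1] w0.0855 g0 q [ 0.22  0.32  1.63 -0.    1.19 -1.84]
```

View pics/w4.png

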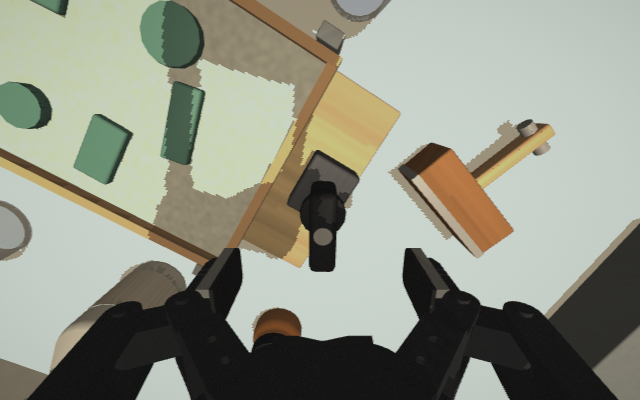

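```bash
python3 -m crank '{"translation":[[0,0,0],[0,0,0],[0,0,0],[0,0,0],[0,0,0],[0,0,0],[0,0,0]],"roll":[-0.15,-0.15,-0.15,-0.15,-0.10,0,0],"fingers":[1,1,1,1,1,1,1]}'
python3 - <<'E'
from h import *
st(); c,im=shot('wrist','w5')
im=cv2.resize(im[20:250,100:500],None,fx=2,fy=2,interpolation=cv2.INTER_CUBIC); cv2.imwrite('pics/w5c.png',im)
E
```

```text
clock: 12.45
position: [0.5385, 0.1918, 0.1573]
ee_rot: [0.0, -0.56, 0.829, -0.0]
contact_force: [-0.1, -0.2, -0.8]
width: 0.0852
gripper_force: 0.0
t12.4 pos [0.5385 0.1918 0.1573] x [-0.373 -0.928 -0.   ] z [ 0. -0. -1.] F [-0.1 -0.2 -0.8] w0.0852 g0 q [ 0.22  0.32  1.63 -0.    1.19 -2.54]
```

View pics/w5c.png

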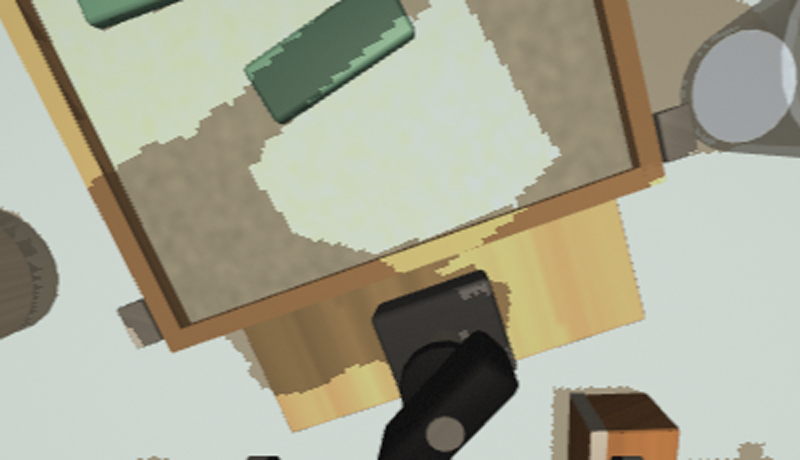

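Run:
```python
from h import *
c=cam('wrist')
for a,b in [((187,195.2),(431.7,109.5)),((186.5,195.2),(432.2,109.5))]:
  z=zwidth(c,a,b); print(z,ray(c,a,z),ray(c,b,z), 'tilt',(z-.08)/.23/.013)
im=cv2.imread('pics/w5.png')
L=im[160:205,150:200];Rr=im[65:110,415:465]
cv2.imwrite('pics/w5d.png',np.hstack([cv2.resize(x,(400,360),interpolation=cv2.INTER_CUBIC) for x in (L,Rr)]))
```

```text
0.07975218044415766 [0.6389344  0.14160876 0.07975218] [0.43315991 0.15124516 0.07975218] tilt -0.08288279459610058
0.08054805860589294 [0.63884882 0.14137359 0.08054806] [0.43308662 0.15126896 0.08054806] tilt 0.18329719260633348
```

View pics/w5d.png

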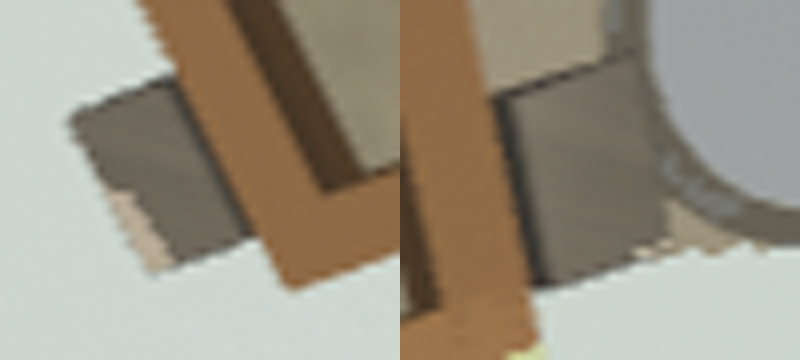

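```bash
python3 -m crank '{"translation":[[-18,37,-10],[-18,37,-10],[-18,37,-10],[-18,37,0],[-18,38,0],[0,0,0],[0,0,0],[0,0,0]],"roll":[0,0,0,0,0,0.15,0.15,0.15],"fingers":[1,1,1,1,1,1,1,1]}' >/dev/null
python3 -m crank '{"translation":[[0,0,0],[0,0,0],[0,0,0],[0,0,0],[0,0,0],[0,0,0],[0,0,0],[0,0,0]],"roll":[0.15,0.15,0.15,0.15,0.15,0.15,0.15,0.15],"fingers":[1,1,1,1,1,1,1,1]}' >/dev/null
python3 -m crank '{"translation":[[0,0,0],[0,0,0],[0,0,0],[0,0,0]],"roll":[0.15,0.1,0,0],"fingers":[1,1,1,1]}'
python3 - <<'E'
from h import *
st(); c,im=shot('wrist','w6'); np.savez('cam6.npz',*c)
E
```

```text
clock: 14.5
position: [0.3991, 0.3442, 0.1873]
ee_rot: [0.0, 0.347, 0.938, -0.0]
contact_force: [-0.9, -0.1, -0.8]
width: 0.0855
gripper_force: 0.0
t14.5 pos [0.3991 0.3442 0.1873] x [-0.76  0.65 -0.  ] z [ 0. -0. -1.] F [-0.9 -0.1 -0.8] w0.0855 g0 q [ 0.58  0.23  1.68 -0.    1.23 -0.28]
```

View pics/w6.png

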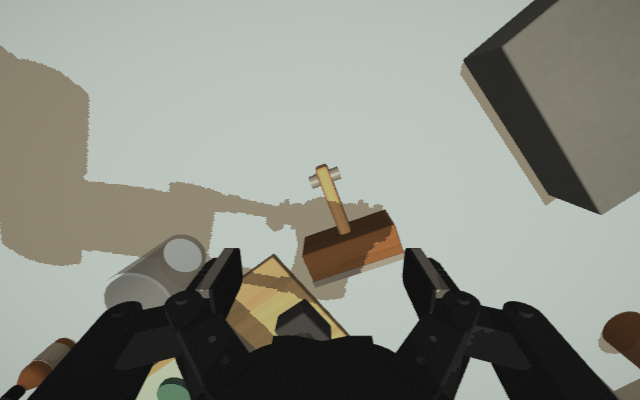

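Run:
```python
from h import *
c=cam('wrist')
A=ray(c,(311.5,183),.025);B=ray(c,(338.5,173.5),.025);m=(A+B)/2; d=A-B;h=ray(c,(345,232),.025)
print(A,B,np.linalg.norm(d)); hd=ray(c,(322.5,167),.032)-h; print('handle ang',np.arctan2(hd[1],hd[0]),'pin perp',np.arctan2(d[1],d[0])+np.pi/2, np.arctan2(d[1],d[0])-np.pi/2,'cur',np.arctan2(*rot()[:2,0][::-1]))
print(m,totool([m[0],m[1],.187]))
```

```text
[0.39383092 0.33249369 0.025     ] [0.4051948  0.36271329 0.025     ] 0.0322856371289772
handle ang 2.7574950151034976 pin perp -0.3596851113405486 -3.5012777649303417 cur 2.433785386446776
[0.39951286 0.34760349 0.025     ] [1.9 2.8 0.3]
```

```bash
python3 -m crank '{"translation":[[2,3,45],[0,0,45],[0,0,35],[0,0,0],[0,0,30],[0,0,24],[0,0,0],[0,0,0]],"roll":[-0.12,-0.11,-0.11,0,0,0,0,0],"fingers":[0.7,0.7,0.7,0.7,0.7,0.7,0.7,0.7]}' 100
python3 - <<'E'
from h import *
st(); c,im=shot('wrist','w7')
E
```

```text
clock: 15.35
position: [0.4005, 0.3485, 0.0097]
ee_rot: [0.001, 0.184, 0.983, 0.001]
contact_force: [0.3, 0.4, 0.5]
width: 0.0599
gripper_force: 0.0
t15.3 pos [0.4005 0.3485 0.0097] x [-0.932  0.361 -0.001] z [ 0.002  0.001 -1.   ] F [0.3 0.4 0.5] w0.0599 g0 q [ 0.58  0.43  1.9  -0.    0.81 -0.62]
```

View pics/w7.png

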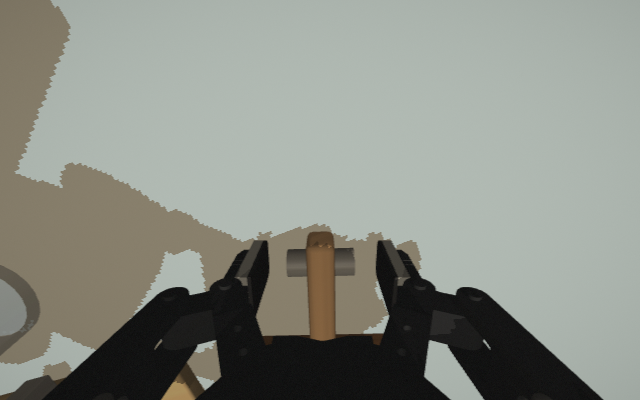

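```bash
python3 -m crank '{"translation":[[0,0,3],[0,0,0],[0,0,0],[0,0,0],[0,0,0],[0,0,0],[0,0,0]],"roll":[0,0,0,0,0,0,0],"fingers":[0.7,0.5,0,0,0,0,0]}' 110
python3 -m crank '{"translation":[[0,0,-10],[0,0,-25],[0,0,-40],[0,0,-40],[0,0,-40],[0,0,-20],[0,0,0],[0,0,0]],"roll":[0,0,0,0,0,0,0,0],"fingers":[0,0,0,0,0,0,0,0]}' 110
python3 -m crank '{"translation":[[0,0,0],[0,0,0],[0,0,0],[0,0,0],[0,0,0]],"roll":[0,0,0,0,0],"fingers":[0,0,0,0,0]}' 25
python3 - <<'E'
from h import *
st(); c,im=shot('wrist','w8');shot('scene','s8'); shot('top','t8')
cv2.imwrite('pics/m8.png',np.vstack([cv2.resize(im,(400,250)),cv2.imread('pics/s8.png')[60:310,240:640]]))
E
```

```text
clock: 16.1
position: [0.3995, 0.3482, 0.0055]
ee_rot: [0.0, 0.183, 0.983, 0.0]
contact_force: [-1.6, 1.5, 3.2]
width: 0.0313
gripper_force: 108.7
clock: 16.9
position: [0.3983, 0.3469, 0.1791]
ee_rot: [-0.001, 0.183, 0.983, -0.001]
contact_force: [-1.1, 0.1, -6.4]
width: 0.0314
gripper_force: 109.7
clock: 17.4
position: [0.3994, 0.3477, 0.1798]
ee_rot: [-0.0, 0.183, 0.983, -0.0]
contact_force: [-0.9, -0.1, -4.2]
width: 0.0313
gripper_force: 109.7
t17.4 pos [0.3994 0.3477 0.1798] x [-0.933  0.361  0.   ] z [-0.001 -0.001 -1.   ] F [-0.9 -0.1 -4.2] w0.0313 g110 q [ 0.58  0.24  1.68 -0.    1.22 -0.62]
```

View pics/m8.png

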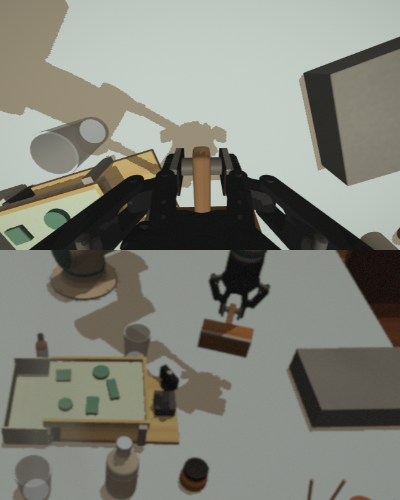

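```bash
python3 -m crank '{"translation":[[0,0,0],[0,0,0],[0,0,0]],"roll":[0,0,0],"fingers":[0.38,0.38,0.38]}' 30
python3 -m crank '{"translation":[[0,0,0],[0,0,0],[0,0,0]],"roll":[0,0,0],"fingers":[0.385,0.385,0.385]}' 30
```

```text
clock: 17.85
position: [0.3995, 0.3478, 0.1803]
ee_rot: [0.0, 0.183, 0.983, -0.0]
contact_force: [0.0, -0.5, -5.7]
width: 0.0325
gripper_force: 55.8
clock: 18.15
position: [0.3996, 0.3478, 0.1802]
ee_rot: [0.0, 0.183, 0.983, -0.0]
contact_force: [-0.2, 0.0, -5.5]
width: 0.033
gripper_force: 39.2
```

```bash
python3 -m crank '{"translation":[[0,0,0],[0,0,0],[0,0,0],[0,0,0],[0,0,0],[0,0,0],[0,0,0],[0,0,0]],"roll":[0,0,0,0,0,0,0,0],"fingers":[0.392,0.392,0.392,0.392,0.392,0.392,0.392,0.392]}' 30
python3 -m crank '{"translation":[[0,0,0],[0,0,0],[0,0,0],[0,0,0],[0,0,0],[0,0,0]],"roll":[0,0,0,0,0,0],"fingers":[0.392,0.392,0.392,0,0,0]}' 110
python3 - <<'E'
from h import *
st(); c,im=shot('wrist','w9');shot('scene','s9')
cv2.imwrite('pics/m9.png',np.vstack([cv2.resize(im,(400,250)),cv2.imread('pics/s9.png')[60:310,240:640]]))
E
```

```text
clock: 18.95
position: [0.3995, 0.3478, 0.1803]
ee_rot: [0.0, 0.183, 0.983, -0.0]
contact_force: [0.3, 0.7, -4.8]
width: 0.0335
gripper_force: 17.5
clock: 19.55
position: [0.3995, 0.3478, 0.1802]
ee_rot: [0.0, 0.183, 0.983, -0.0]
contact_force: [-0.0, -0.4, -5.2]
width: 0.0313
gripper_force: 109.2
t19.6 pos [0.3995 0.3478 0.1802] x [-0.933  0.36  -0.   ] z [ 0. -0. -1.] F [-0.  -0.4 -5.2] w0.0313 g109 q [ 0.58  0.24  1.68 -0.    1.22 -0.62]
```

View pics/m9.png

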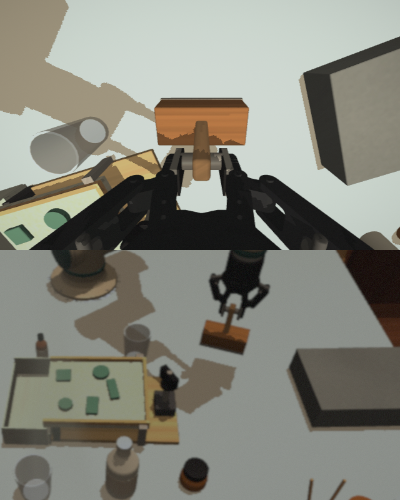

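```bash
python3 -m crank '{"translation":[[0,0,0],[0,0,0],[0,0,0],[0,0,0],[0,0,0],[0,0,0],[0,0,0],[0,0,0]],"roll":[0,0,0,0,0,0,0,0],"fingers":[0.392,0.392,0.392,0.392,0.392,0.392,0.392,0.392]}' 30
cat >> h.py <<'E'
def block(hx,hy,zt,zb,th=0):
    c=cam('wrist'); s=manip.get_state(); M=rot(); p=np.array(s['position'])
    P=np.array([[x,y,z] for x in(-hx,hx) for y in(-hy,hy) for z in (zt,zb)])
    Q=R.from_euler('y',th).apply(P)+[0,0,-.019]
    return proj(c,p+Q@M.T)
def orange(im):
    m=cv2.inRange(cv2.cvtColor(im,cv2.COLOR_BGR2HSV),(5,110,50),(18,255,255))
    m=cv2.morphologyEx(m,cv2.MORPH_OPEN,np.ones((3,3)))
    cs=sorted(cv2.findContours(m,0,2)[0],key=cv2.contourArea)[::-1][:4]
    return [(cv2.boundingRect(k),cv2.contourArea(k)) for k in cs]
E
cat > tilt.py <<'E'
from h import *
im=get_image('wrist'); print('orange',orange(im))
for d in (-40,-20,-10,0,10,20,30,40,50,60):
    q=block(.025,.055,.07,.115,np.radians(d)); print(d,np.round(np.r_[q.min(0),q.max(0)]))
E
python3 tilt.py
python3 -m crank '{"translation":[[0,0,0],[0,0,0],[0,0,0],[0,0,0],[0,0,0],[0,0,0],[0,0,0],[0,0,0]],"roll":[0,0,0,0,0,0,0,0],"fingers":[0.392,0.392,0.392,0.392,0.392,0.392,0.392,0.392]}' 30
python3 tilt.py
```

```text
clock: 20.45
position: [0.3995, 0.3478, 0.1803]
ee_rot: [0.0, 0.183, 0.983, -0.0]
contact_force: [-0.1, 0.7, -5.3]
width: 0.0335
gripper_force: 17.5
orange [((247, 160, 151, 130), 11690.5), ((163, 264, 34, 35), 625.5), ((54, 281, 78, 31), 617.0), ((204, 249, 52, 29), 578.5)]
-40 [245. 248. 400. 319.]
-20 [250. 214. 395. 282.]
-10 [249. 192. 396. 264.]
0 [246. 171. 399. 247.]
10 [243. 150. 402. 231.]
20 [238. 128. 407. 214.]
30 [232. 106. 413. 199.]
40 [225.  83. 420. 184.]
50 [217.  60. 428. 169.]
60 [207.  37. 439. 156.]
clock: 21.3
position: [0.3995, 0.3478, 0.1802]
ee_rot: [0.0, 0.183, 0.983, -0.0]
contact_force: [0.3, -0.0, -6.0]
width: 0.0338
gripper_force: 17.5
orange [((247, 160, 151, 130), 11689.5), ((163, 264, 34, 35), 627.0), ((53, 281, 79, 31), 609.5), ((205, 249, 51, 29), 569.0)]
-40 [245. 248. 400. 319.]
-20 [250. 214. 395. 282.]
-10 [249. 193. 396. 264.]
0 [246. 171. 399. 247.]
10 [243. 150. 402. 231.]
20 [238. 128. 407. 214.]
30 [232. 106. 413. 199.]
40 [225.  83. 420. 184.]
50 [217.  60. 428. 169.]
60 [207.  37. 439. 156.]
```

Run:
```python
from h import *
c=cam('wrist'); s=manip.get_state(); M=rot(); p=np.array(s['position'])
f=lambda x,y,z:np.round(proj(c,p+M@np.array([x,y,z])),1)
print('pin',f(0,0,-.019),'pin-7',f(.006,0,-.019),'end0',f(.007,0,-.033),'end-7deg',f(.005,0,-.033),'end farback',f(-.007,0,-.033))
im=cv2.imread('pics/w9.png') 
col=im[150:310,322].astype(int); hs=cv2.cvtColor(im,cv2.COLOR_BGR2HSV)
print([(150+i,)+tuple(col[i]) for i in range(0,160,5)])
print('pin col', [(r,)+tuple(im[r,300].astype(int)) for r in range(230,285,3)])
```

```text
pin [[322.5 268.8]] pin-7 [[322.5 258.3]] end0 [[322.6 272.3]] end-7deg [[322.6 276.2]] end farback [[322.5 298.4]]
[(150, np.int64(209), np.int64(216), np.int64(206)), (155, np.int64(210), np.int64(217), np.int64(208)), (160, np.int64(35), np.int64(54), np.int64(77)), (165, np.int64(32), np.int64(51), np.int64(76)), (170, np.int64(33), np.int64(55), np.int64(80)), (175, np.int64(66), np.int64(115), np.int64(176)), (180, np.int64(65), np.int64(111), np.int64(169)), (185, np.int64(70), np.int64(119), np.int64(182)), (190, np.int64(69), np.int64(119), np.int64(182)), (195, np.int64(50), np.int64(77), np.int64(103)), (200, np.int64(53), np.int64(78), np.int64(104)), (205, np.int64(54), np.int64(80), np.int64(105)), (210, np.int64(52), np.int64(79), np.int64(104)), (215, np.int64(57), np.int64(86), np.int64(114)), (220, np.int64(57), np.int64(86), np.int64(114)), (225, np.int64(56), np.int64(86), np.int64(114)), (230, np.int64(58), np.int64(87), np.int64(115)), (235, np.int64(58), np.int64(87), np.int64(115)), (240, np.int64(58), np.int64(87), np.int64(115)), (245, np.int64(45), np.int64
[... 911 characters left out ...]
nt64(50), np.int64(57), np.int64(60)), (248, np.int64(61), np.int64(69), np.int64(72)), (251, np.int64(73), np.int64(82), np.int64(87)), (254, np.int64(78), np.int64(89), np.int64(94)), (257, np.int64(88), np.int64(100), np.int64(106)), (260, np.int64(108), np.int64(122), np.int64(126)), (263, np.int64(102), np.int64(115), np.int64(123)), (266, np.int64(87), np.int64(99), np.int64(106)), (269, np.int64(83), np.int64(94), np.int64(102)), (272, np.int64(127), np.int64(150), np.int64(160)), (275, np.int64(127), np.int64(150), np.int64(160)), (278, np.int64(128), np.int64(150), np.int64(160)), (281, np.int64(127), np.int64(150), np.int64(159)), (284, np.int64(128), np.int64(150), np.int64(160))]
```

Run:
```python
from h import *
get=get_image('wrist'); cv2.imwrite('pics/w10.png',get)
for n in ('w8','w9','w10'):
    im=cv2.imread(f'pics/{n}.png').astype(int)
    print(n,[ (r,im[r,300].sum()//3) for r in range(236,290,2)])
```

```text
w8 [(236, np.int64(138)), (238, np.int64(138)), (240, np.int64(138)), (242, np.int64(137)), (244, np.int64(138)), (246, np.int64(139)), (248, np.int64(138)), (250, np.int64(140)), (252, np.int64(94)), (254, np.int64(53)), (256, np.int64(64)), (258, np.int64(69)), (260, np.int64(74)), (262, np.int64(81)), (264, np.int64(86)), (266, np.int64(96)), (268, np.int64(107)), (270, np.int64(111)), (272, np.int64(104)), (274, np.int64(96)), (276, np.int64(92)), (278, np.int64(90)), (280, np.int64(95)), (282, np.int64(138)), (284, np.int64(137)), (286, np.int64(137)), (288, np.int64(138))]
w9 [(236, np.int64(146)), (238, np.int64(146)), (240, np.int64(145)), (242, np.int64(146)), (244, np.int64(77)), (246, np.int64(58)), (248, np.int64(67)), (250, np.int64(75)), (252, np.int64(83)), (254, np.int64(87)), (256, np.int64(94)), (258, np.int64(104)), (260, np.int64(118)), (262, np.int64(116)), (264, np.int64(106)), (266, np.int64(97)), (268, np.int64(94)), (270, np.int64(90)), (272, np.int64(145)), (274, np.int64(145)), (276, np.int64(145)), (278, np.int64(146)), (280, np.int64(146)), (282, np.int64(145)), (284, np.int64(146)), (286, np.int64(146)), (288, np.int64(145))]
w10 [(236, np.int64(146)), (238, np.int64(146)), (240, np.int64(146)), (242, np.int64(146)), (244, np.int64(100)), (246, np.int64(56)), (248, np.int64(66)), (250, np.int64(74)), (252, np.int64(81)), (254, np.int64(86)), (256, np.int64(92)), (258, np.int64(100)), (260, np.int64(114)), (262, np.int64(118)), (264, np.int64(109)), (266, np.int64(98)), (268, np.int64(95)), (270, np.int64(91)), (272, np.int64(113)), (274, np.int64(145)), (276, np.int64(146)), (278, np.int64(145)), (280, np.int64(145)), (282, np.int64(144)), (284, np.int64(145)), (286, np.int64(145)), (288, np.int64(145))]
```

```bash
python3 -m crank '{"translation":[[0,0,0],[0,0,0],[0,0,0],[0,0,20],[0,0,25],[0,0,20],[0,0,4],[0,0,0]],"roll":[0,0,0,0,0,0,0,0],"fingers":[0,0,0,0,0,0,0,0]}' 110
python3 -m crank '{"translation":[[0,0,1],[0,0,1],[0,0,1],[0,0,0]],"roll":[0,0,0,0],"fingers":[0,0,0,0]}'
python3 -m crank '{"translation":[[0,0,1],[0,0,1],[0,0,1],[0,0,0]],"roll":[0,0,0,0],"fingers":[0,0,0,0]}'
```

```text
clock: 22.2
position: [0.3993, 0.3476, 0.1108]
ee_rot: [-0.0, 0.183, 0.983, -0.001]
contact_force: [-0.2, 0.5, -4.2]
width: 0.0312
gripper_force: 110.0
clock: 22.6
position: [0.3997, 0.3479, 0.1087]
ee_rot: [0.0, 0.183, 0.983, 0.0]
contact_force: [-0.6, 0.4, -4.9]
width: 0.0313
gripper_force: 110.0
clock: 23.0
position: [0.3994, 0.3477, 0.105]
ee_rot: [-0.0, 0.183, 0.983, -0.0]
contact_force: [-0.7, 0.1, -4.6]
width: 0.0309
gripper_force: 110.0
```

```bash
python3 -m crank '{"translation":[[0,0,1],[0,0,0],[0,0,0]],"roll":[0,0,0],"fingers":[0,0,0]}'
python3 -m crank '{"translation":[[0,0,1],[0,0,0],[0,0,0]],"roll":[0,0,0],"fingers":[0,0,0]}'
python3 -m crank '{"translation":[[0,0,1],[0,0,0],[0,0,0]],"roll":[0,0,0],"fingers":[0,0,0]}'
```

```text
clock: 23.3
position: [0.3995, 0.3478, 0.1042]
ee_rot: [0.0, 0.183, 0.983, -0.0]
contact_force: [-0.9, 0.0, -4.9]
width: 0.0315
gripper_force: 110.0
clock: 23.6
position: [0.3995, 0.3478, 0.1032]
ee_rot: [-0.0, 0.183, 0.983, -0.0]
contact_force: [0.2, -0.3, -5.0]
width: 0.0312
gripper_force: 110.0
clock: 23.9
position: [0.3995, 0.3478, 0.1022]
ee_rot: [-0.0, 0.183, 0.983, -0.0]
contact_force: [0.6, 0.4, -4.6]
width: 0.031
gripper_force: 110.0
```

```bash
for i in 1; do python3 -m crank '{"translation":[[0,0,1],[0,0,0.5],[0,0,0]],"roll":[0,0,0],"fingers":[0,0,0]}' | grep -E "posi|contact"
python3 -m crank '{"translation":[[0,0,1],[0,0,0.5],[0,0,0]],"roll":[0,0,0],"fingers":[0,0,0]}'| grep -E "posi|contact"; done
python3 tilt.py | head -1
```

```text
position: [0.3996, 0.3479, 0.101]
contact_force: [-0.2, -1.1, -2.3]
position: [0.3997, 0.3479, 0.1009]
contact_force: [-2.7, -0.8, 6.8]
orange [((247, 160, 150, 129), 11610.0), ((0, 326, 83, 43), 1106.0), ((109, 304, 46, 40), 766.5), ((0, 351, 106, 35), 638.5)]
```

```bash
python3 -m crank '{"translation":[[0,0,0],[0,0,0],[0,0,3],[0,0,0],[0,0,0],[0,0,0],[0,0,0],[0,0,0]],"roll":[0,0,0,0,0,0,0,0],"fingers":[0.45,0.45,0.45,0.45,0,0,0,0]}' 115
python3 tilt.py | head -1
```

```text
clock: 25.35
position: [0.3997, 0.3481, 0.0965]
ee_rot: [0.0, 0.183, 0.983, 0.0]
contact_force: [-0.9, 1.2, 3.7]
width: 0.0292
gripper_force: 113.2
orange [((246, 159, 152, 119), 11373.5), ((0, 330, 80, 42), 1081.0), ((104, 307, 47, 40), 778.5), ((0, 356, 101, 34), 620.0)]
```

```bash
python3 -m crank '{"translation":[[0,0,-20],[0,0,-35],[0,0,-40],[0,0,-40],[0,0,-40],[0,0,0],[0,0,0],[0,0,0]],"roll":[0,0,0,0,0.13,0.14,0.14,0.14],"fingers":[0,0,0,0,0,0,0,0]}' 115
python3 -m crank '{"translation":[[0,0,0],[0,0,0],[0,0,0],[0,0,0],[0,0,0],[0,0,0]],"roll":[0.14,0.14,0.14,0.14,0.14,0],"fingers":[0,0,0,0,0,0]}'
python3 tilt.py | sed -n '1p;5p'
python3 - <<'E'
from h import *
st(); print(totool([.5702,.1067,.27]))
E
```

```text
clock: 26.2
position: [0.3988, 0.3469, 0.2699]
ee_rot: [-0.0, 0.446, 0.895, -0.002]
contact_force: [-1.0, 0.1, -5.4]
width: 0.0296
gripper_force: 114.3
clock: 26.8
position: [0.3988, 0.347, 0.2695]
ee_rot: [0.0, 0.724, 0.69, -0.002]
contact_force: [-0.1, -0.1, -5.0]
width: 0.0292
gripper_force: 114.3
orange [((247, 161, 152, 116), 11385.0), ((522, 206, 43, 39), 776.5), ((375, 236, 44, 21), 357.5), ((459, 281, 12, 13), 83.0)]
0 [246. 171. 399. 247.]
t26.9 pos [0.3989 0.3471 0.2698] x [ 0.045  0.999 -0.002] z [-0.002 -0.002 -1.   ] F [-0.7 -0.  -5.1] w0.0292 g114 q [ 0.58  0.19  1.53 -0.    1.43  0.63]
[-2.324e+02  1.820e+02 -1.000e-01]
```

```bash
python3 -m crank '{"translation":[[-34,26,0],[-34,26,0],[-34,26,0],[-34,26,0],[-34,26,0],[-34,26,0],[-35,26,0],[0,0,0]],"roll":[0,0,0,0,0,0,0,0],"fingers":[0,0,0,0,0,0,0,0]}' 115
python3 - <<'E'
from h import *
st(); c=cam('wrist'); im=get_image('wrist'); cv2.imwrite('pics/w11.png',im); print(orange(im))
s=manip.get_state();M=rot();p=np.array(s['position'])
o=np.array([.5303,.0265]);ex=np.array([.9989,-.0476]);ey=np.array([.0476,.9989])
d=p[:2]-o; print('stand',d@ex,d@ey)
# pin rows
g=im.astype(int).sum(2)//3; print([(r,g[r,300]) for r in range(238,290,2)])
E
```

```text
clock: 27.65
position: [0.5733, 0.0944, 0.27]
ee_rot: [0.003, 0.725, 0.689, -0.001]
contact_force: [-1.2, -1.7, -4.2]
width: 0.0291
gripper_force: 114.0
t27.6 pos [0.5733 0.0944 0.27  ] x [ 0.051  0.999 -0.006] z [ 0.002 -0.006 -1.   ] F [-1.2 -1.7 -4.2] w0.0291 g114 q [ 0.05  0.27  1.42 -0.01  1.45  0.1 ]
[((250, 176, 148, 99), 9870.5), ((421, 25, 35, 50), 583.5), ((210, 199, 16, 74), 436.5), ((225, 345, 15, 25), 217.0)]
stand 0.03737905592246783 0.07225857017175173
[(238, np.int64(118)), (240, np.int64(131)), (242, np.int64(140)), (244, np.int64(157)), (246, np.int64(186)), (248, np.int64(211)), (250, np.int64(175)), (252, np.int64(159)), (254, np.int64(99)), (256, np.int64(96)), (258, np.int64(91)), (260, np.int64(93)), (262, np.int64(138)), (264, np.int64(136)), (266, np.int64(138)), (268, np.int64(208)), (270, np.int64(207)), (272, np.int64(206)), (274, np.int64(205)), (276, np.int64(207)), (278, np.int64(204)), (280, np.int64(205)), (282, np.int64(206)), (284, np.int64(205)), (286, np.int64(205)), (288, np.int64(203))]
```

View pics/w11.png

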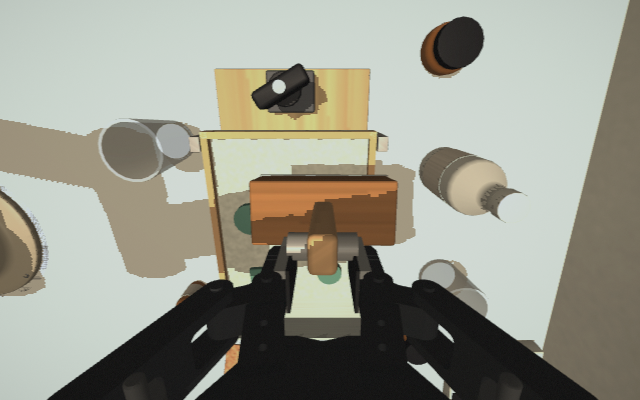

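```bash
cat > pin.py <<'E'
from h import *
st(); c=cam('wrist'); im=get_image('wrist'); print(orange(im)[:1])
s=manip.get_state();M=rot();p=np.array(s['position'])
o=np.array([.5303,.0265]);ex=np.array([.9989,-.0476]);ey=np.array([.0476,.9989])
d=p[:2]-o; print('stand',d@ex,d@ey)
f=lambda x,y,z:np.round(proj(c,p+M@np.array([x,y,z])).ravel(),1)
print('pin exp',f(0,0,-.018),f(.01,0,-.018),'tips',f(-.011,.016,0),f(.011,.016,0),'padtop',f(.011,.016,-.03))
hsv=cv2.cvtColor(im,cv2.COLOR_BGR2HSV); sub=hsv[225:300,270:380]
m=((sub[...,1]<70)&(sub[...,2]>50)).astype(np.uint8)
for r in range(0,75,3): print(225+r,''.join('#.'[0] if v else '.' for v in m[r,::2]))
E
python3 pin.py
```

```text
t27.7 pos [0.5711 0.0969 0.2699] x [ 0.05   0.999 -0.003] z [-0.002 -0.003 -1.   ] F [-0.5  0.2 -6.4] w0.0293 g114 q [ 0.05  0.26  1.43 -0.    1.45  0.1 ]
[((248, 168, 150, 108), 10692.0)]
stand 0.03604292839797783 0.07434894681576204
pin exp [319.6 263.8] [319.5 246.2] tips [347.4 263.7] [348.5 229.2] padtop [354.4 256.8]
225 .......................................................
228 .......................................................
231 .......................................................
234 .........##########...............##########...........
237 .......############...............############.........
240 ###################...............##############....###
243 ###################...............##############....###
246 ##....#############...............#############....####
249 .....##############...............##############....###
252 .....##############...............##############.....##
255 ....###############...............###############.....#
258 ....#####..########...............########..#####......
261 ....#####.....#####...............#####.....######.....
264 ...######.....#####...............######.....#####.....
267 ...#####......#####...............######.....######....
270 ..######.....######...............######.....######....
273 .....###.....#######.............#######.....####......
276 ......##.....###########################.....##........
279 .............###########################...............
282 .............############################..............
285 ............#############################..............
288 ............#############################..............
291 ............#############################..............
294 ............#############################..............
297 ...........###############################.............
```

```bash
python3 -m crank '{"translation":[[0,0,0],[0,0,0],[0,0,0],[0,0,0]],"roll":[0,0,0,0],"fingers":[0,0,0,0]}' 115 >/dev/null; python3 pin.py
```

```text
t28.1 pos [0.5695 0.1012 0.2715] x [0.046 0.999 0.   ] z [ 0.  0. -1.] F [-0.   0.  -3.4] w0.0292 g115 q [0.06 0.26 1.43 0.   1.45 0.1 ]
[((247, 160, 152, 118), 11604.0)]
stand 0.03567276743887879 0.07634110973770002
pin exp [322.4 267.4] [322.4 250. ] tips [349.7 267. ] [350.9 232.7] padtop [357.3 260.8]
225 .......................................................
228 .......................................................
231 .......................................................
234 ###################...............###############...###
237 ###################...............##############....###
240 ###################...............##############....###
243 ###################...............##############....###
246 ##....#############...............#############....####
249 .....##############...............##############....###
252 .....##############...............##############.....##
255 ###.###############...............###############.....#
258 ....#####..########...............########..#####......
261 ....#####....######...............######....######.....
264 ...######.....#####...............######.....#####.....
267 ...#####......#####...............######.....######....
270 ..######.....######...............######.....######....
273 .....###.....#######.............#######.....####......
276 ......##.....#######.............#######.....##........
279 .............###########################.....#.........
282 .............############################..............
285 ............#############################..............
288 ............#############################..............
291 ............#############################..............
294 ............#############################..............
297 ...........###############################.............
```

```bash
python3 -m crank '{"translation":[[-3,0,25],[0,0,30],[0,0,25],[0,0,15],[0,0,2],[0,0,2],[0,0,0],[0,0,0]],"roll":[0,0,0,0,0,0,0,0],"fingers":[0,0,0,0,0,0,0,0]}' 115 | grep -E "posi|contact"
python3 -m crank '{"translation":[[0,0,1],[0,0,1],[0,0,0]],"roll":[0,0,0],"fingers":[0,0,0]}' | grep -E "posi|contact"
python3 -m crank '{"translation":[[0,0,1],[0,0,1],[0,0,0]],"roll":[0,0,0],"fingers":[0,0,0]}' | grep -E "posi|contact"
```

```text
position: [0.5705, 0.0975, 0.1736]
contact_force: [0.7, -0.7, -4.7]
position: [0.5696, 0.0974, 0.1704]
contact_force: [0.7, -0.1, -5.3]
position: [0.5702, 0.0971, 0.1689]
contact_force: [-0.1, -1.7, -1.2]
```

```bash
python3 -m crank '{"translation":[[0,0,1],[0,0,0],[0,0,0]],"roll":[0,0,0],"fingers":[0,0,0]}' | grep -E "posi|contact"
python3 -m crank '{"translation":[[0,0,0],[0,0,0],[0,0,0],[0,0,0],[0,0,0]],"roll":[0,0,0,0,0],"fingers":[0.5,0.6,0.6,0.6,0.6]}' | grep -E "posi|contact|width"
python3 - <<'E'
from h import *
im=get_image('wrist'); cv2.imwrite('pics/w12.png',im); print(orange(im)[:1])
g=cv2.cvtColor(im,cv2.COLOR_BGR2HSV)
for r in range(220,300,3): print(r,' '.join('%3d/%3d'%(g[r,c,2],g[r,c,1]) for c in (292,298,304,340,346,352,322)))
E
```

```text
position: [0.5703, 0.0969, 0.1688]
contact_force: [-1.2, -2.1, 5.0]
position: [0.5697, 0.0975, 0.1672]
contact_force: [0.1, -0.8, -0.2]
width: 0.0511
[((247, 161, 154, 123), 12077.5)]
220 118/151 120/151 120/153 118/151 117/153 117/153 105/124
223 122/155 122/153 121/154 120/155 121/154 121/152 107/126
226 121/154 121/152 121/154 120/155 121/154 120/153 105/124
229 121/152 120/153 121/152 120/153 120/151 120/153 108/125
232 117/150 118/153 119/152 118/153 118/153 118/151 101/124
235 104/ 61 103/ 59 170/ 63 165/ 57 161/ 57 164/ 58  92/122
238  71/ 32  88/ 38  88/ 38  89/ 46  87/ 47  88/ 46  93/123
241 100/ 43 101/ 45 100/ 41  75/ 41  75/ 44  75/ 41  93/121
244 133/ 44 134/ 46 133/ 46  89/ 43  88/ 41  88/ 43  92/125
247 158/ 45 158/ 47 158/ 45 101/ 45 100/ 43  99/ 41 123/129
250 177/ 46 178/ 47 109/ 42 106/ 53 109/ 42 108/ 42 151/130
253 220/ 32 220/ 34 127/ 40 122/ 48 129/ 40 128/ 40 163/130
256 138/ 43 138/ 41 138/ 41 130/ 45 138/ 41 138/ 39 160/129
259 124/ 45 123/ 44 123/ 41 123/ 44 122/ 44 123/ 44 158/131
262 114/ 42 115/ 47 114/ 45 114/ 45 114/ 47 114/ 45 167/131
265 106/ 46 106/ 43 106/ 43 106/ 48 107/ 45 107/ 45 164/129
268 227/ 20 227/ 19 227/ 26  69/ 67  67/ 65  66/ 58 164/131
271 227/ 21 227/ 22 227/ 16 154/ 66 150/ 68 146/ 66 158/131
274 227/ 22 227/ 31 227/ 21 164/ 65 164/ 65 164/ 67 154/129
277 227/ 27 227/ 28 227/ 27 164/ 67 164/ 68 164/ 68 153/130
280 227/ 20 227/ 28 227/ 29 164/ 67 164/ 68 164/ 67 154/127
283 227/ 18 228/ 28 227/ 26 163/ 67 163/ 67 162/ 68 141/127
286 227/ 22 227/ 24 227/ 17 163/ 69 162/ 68 163/ 67 162/ 66
289 227/ 19 227/ 22 227/ 15 162/ 68 162/ 68 162/ 68 162/ 69
292 227/ 18 227/ 26 227/ 21 161/ 68 161/ 68 161/ 67 166/ 68
295 227/ 31 227/ 22 227/ 21 158/ 56 162/ 57 162/ 57 227/ 26
298 227/ 25 227/ 25 227/ 21 162/ 57 161/ 57 161/ 59 158/ 56
```

```bash
python3 -m crank '{"translation":[[5,0,1],[5,0,0],[0,0,0],[0,0,0],[0,0,0],[0,0,0],[0,0,0],[0,0,0]],"roll":[0,0,0,0,0,0,0,0],"fingers":[0.6,0.6,0.6,0.6,0,0,0,0]}' 118
python3 - <<'E'
from h import *
im=get_image('wrist'); print(orange(im)[:1])
g=cv2.cvtColor(im,cv2.COLOR_BGR2HSV)
for r in range(235,300,3): print(r,' '.join('%3d/%3d'%(g[r,c,2],g[r,c,1]) for c in (300,304,340,346)))
E
```

```text
clock: 31.25
position: [0.5708, 0.1073, 0.1667]
ee_rot: [0.0, 0.724, 0.69, 0.001]
contact_force: [1.4, 0.4, 2.2]
width: 0.0314
gripper_force: 116.6
[((247, 173, 153, 130), 11964.0)]
235 124/152 124/154 122/153 120/153
238 123/153 123/153 122/155 122/153
241 122/153 122/155 119/154 120/153
244 120/155 120/155 118/153 118/156
247 170/ 65 170/ 66 163/ 58 158/ 56
250 169/ 66 167/ 67 162/ 57 166/ 58
253 167/ 67 160/ 65 161/ 57 164/ 58
256 151/ 30 151/ 30 111/ 53 115/ 51
259  72/ 39  72/ 43  72/ 39  73/ 42
262  85/ 42  85/ 42  87/ 44  86/ 44
265 100/ 43 101/ 45 101/ 43 100/ 43
268 107/ 41 109/ 44 108/ 42 107/ 41
271 124/ 41 124/ 41 125/ 41 125/ 41
274 141/ 45 141/ 43 141/ 40 141/ 42
277 130/ 45 131/ 45 130/ 43 131/ 45
280 117/ 46 116/ 44 116/ 44 116/ 44
283 109/ 47 110/ 46 109/ 44 108/ 45
286 228/ 23 228/ 26 166/ 66 165/ 66
289 229/ 26 229/ 26 164/ 67 165/ 68
292 229/ 23 229/ 24 165/ 68 165/ 66
295 229/ 17 228/ 16 164/ 67 165/ 68
298 229/ 18 229/ 16 164/ 68 165/ 68
```

```bash
python3 -m crank '{"translation":[[0,0,-1.3],[-8,0,0],[-16,0,0],[-16,0,0],[-16,0,0],[-16,0,0],[-16,0,0],[-16,0,0]],"roll":[0,0,0,0,0,0,0,0],"fingers":[0,0,0,0,0,0,0,0]}' 118
python3 -m crank '{"translation":[[-16,0,0],[-14,0,0],[-12,0,0],[-12,0,0],[-12,0,0],[-12,0,0],[-12,0,0],[-12,0,0]],"roll":[0,0,0,0,0,0,0,0],"fingers":[0,0,0,0,0,0,0,0]}'
cat > chips.py <<'E'
from h import *
c=cam('top'); im=get_image('top'); hsv=cv2.cvtColor(im,cv2.COLOR_BGR2HSV)
m=cv2.inRange(hsv,(45,50,30),(95,255,255))
o=np.array([.5303,.0265]);ex=np.array([.9989,-.0476]);ey=np.array([.0476,.9989])
for k in cv2.findContours(m,0,2)[0]:
    a=cv2.contourArea(k)
    if a>15:
        r=cv2.minAreaRect(k)
        if r[0][1]<150 or r[0][1]>300: continue
        l=[]
        for z in (.075,.009):
            d=ray(c,r[0],z)[:2]-o; l+=[round(d@ex*1000),round(d@ey*1000)]
        print('chip px',np.round(r[0]),np.round(r[1]),a,'board xy',l[:2],'tray xy',l[2:])
E
python3 chips.py; python3 pin.py | sed -n '1,3p'
```

```text
clock: 32.1
position: [0.5648, 0.0019, 0.1671]
ee_rot: [-0.0, 0.724, 0.69, -0.0]
contact_force: [0.2, -0.5, -5.6]
width: 0.0313
gripper_force: 117.2
clock: 32.9
position: [0.5602, -0.0994, 0.1676]
ee_rot: [0.0, 0.724, 0.69, -0.0]
contact_force: [0.1, 1.2, -6.2]
width: 0.0312
gripper_force: 117.2
chip px [410. 268.] [14.  8.] 64.5 board xy [-106, -221] tray xy [-106, -231]
chip px [341. 245.] [14.  7.] 66.0 board xy [-62, -50] tray xy [-59, -51]
chip px [364. 244.] [14. 13.] 141.5 board xy [-56, -106] tray xy [-53, -111]
chip px [317. 240.] [13. 12.] 62.5 board xy [-53, 8] tray xy [-50, 11]
chip px [380. 233.] [6. 7.] 23.0 board xy [-25, -146] tray xy [-21, -152]
chip px [424. 206.] [14.  6.] 52.5 board xy [47, -249] tray xy [56, -262]
chip px [361. 186.] [15.  7.] 57.5 board xy [86, -91] tray xy [97, -94]
chip px [360. 160.] [ 4. 32.] 46.5 board xy [154, -84] tray xy [168, -87]
t33.0 pos [ 0.5603 -0.1015  0.1676] x [ 0.048  0.999 -0.003] z [ 0.    -0.003 -1.   ] F [-0.5 -3.9 -5.3] w0.0315 g117 q [-0.3   0.31  1.62 -0.    1.21 -0.25]
[((248, 176, 153, 127), 11364.0)]
stand 0.036145872514486185 -0.12542047302367132
```

```bash
python3 -m crank '{"translation":[[0,0,-15],[0,0,-20],[32,-12,0],[32,-12,0],[32,-12,0],[32,-12,0],[32,-12,0],[30,-12,0]],"roll":[0,0,0,0,0,0,0,0],"fingers":[0,0,0,0,0,0,0,0]}' 118 | grep -E "posi|cont|width"
python3 -m crank '{"translation":[[0,0,0],[0,0,0],[0,0,15],[0,0,15],[0,0,5],[0,0,0]],"roll":[0,0,0,0,0,0],"fingers":[0,0,0,0,0,0]}'
python3 pin.py | sed -n '2,3p'
```

```text
position: [0.4967, 0.0967, 0.2027]
contact_force: [0.9, 0.0, -3.8]
width: 0.031
clock: 34.4
position: [0.4976, 0.0941, 0.1674]
ee_rot: [-0.0, 0.724, 0.69, -0.0]
contact_force: [0.4, 0.7, -4.4]
width: 0.0315
gripper_force: 118.0
[((247, 173, 152, 130), 11682.5)]
stand -0.035471992892717207 0.0661886162253923
```

Second stroke.

```bash
python3 -m crank '{"translation":[[-8,0,0],[-14,0,0],[-16,0,0],[-16,0,0],[-16,0,0],[-16,0,0],[-14,0,0],[-12,0,0]],"roll":[0,0,0,0,0,0,0,0],"fingers":[0,0,0,0,0,0,0,0]}' 118 | grep -E "posi|cont|width"
python3 -m crank '{"translation":[[-12,0,0],[-12,0,0],[-12,0,0],[-12,0,0],[-12,0,0],[-12,0,0],[-8,0,0],[0,0,0]],"roll":[0,0,0,0,0,0,0,0],"fingers":[0,0,0,0,0,0,0,0]}'
python3 -m crank '{"translation":[[0,0,-15],[0,0,-25],[0,0,-30],[30,0,0],[30,0,0],[30,0,0],[30,0,0],[30,0,0]],"roll":[0,0,0,0,0,0,0,0],"fingers":[0,0,0,0,0,0,0,0]}' 
python3 chips.py;python3 pin.py | sed -n '1,3p'
```

```text
position: [0.4921, -0.0187, 0.1678]
contact_force: [-0.3, 0.2, -4.1]
width: 0.0315
clock: 36.05
position: [0.4884, -0.0983, 0.1676]
ee_rot: [0.0, 0.724, 0.689, -0.0]
contact_force: [0.3, 0.2, -3.8]
width: 0.0313
gripper_force: 118.0
clock: 36.85
position: [0.4951, 0.0546, 0.2376]
ee_rot: [-0.0, 0.724, 0.69, 0.0]
contact_force: [0.5, 0.8, -4.5]
width: 0.0312
gripper_force: 118.1
chip px [324. 243.] [16.  8.] 88.0 board xy [-58, -9] tray xy [-56, -8]
chip px [248. 240.] [ 7. 15.] 80.5 board xy [-63, 176] tray xy [-61, 188]
chip px [379. 248.] [27. 13.] 165.0 board xy [-61, -144] tray xy [-59, -150]
chip px [381. 225.] [20.  6.] 97.5 board xy [-6, -146] tray xy [0, -152]
chip px [335. 212.] [35.  6.] 62.0 board xy [20, -31] tray xy [27, -31]
chip px [384. 196.] [18. 12.] 145.5 board xy [67, -150] tray xy [76, -157]
t36.9 pos [0.4951 0.0596 0.2376] x [0.046 0.999 0.007] z [ 0.     0.007 -1.   ] F [-0.1  7.8 -3.8] w0.0311 g118 q [-0.03  0.16  1.65  0.01  1.34  0.02]
[((247, 167, 153, 136), 12078.5)]
stand -0.03671885542762433 0.02929010854480032
```

```bash
python3 -m crank '{"translation":[[-25,-4,0],[-40,-4,0],[-40,-4,0],[-40,-4,0],[-40,-4,0],[-40,-4,0],[-40,-4,0],[-40,-4,0]],"roll":[0,0,0,0,0,0,0,0],"fingers":[0,0,0,0,0,0,0,0]}' 118 | grep -E "posi|cont|width"
python3 -m crank '{"translation":[[-40,-5,0],[-30,-5,0],[-20,-2,0],[0,0,0],[0,0,0],[0,0,0]],"roll":[0,0,0,0,0,0],"fingers":[0,0,0,0,0,0]}' 
python3 chips.py;python3 pin.py | sed -n '1,3p'
python3 - <<'E'
from h import *
im=get_image('scene'); cv2.imwrite('pics/s13.png',im); c=cam('scene')
m=cv2.inRange(cv2.cvtColor(im,cv2.COLOR_BGR2HSV),(45,50,20),(95,255,255))
o=np.array([.5303,.0265]);ex=np.array([.9989,-.0476]);ey=np.array([.0476,.9989])
for k in cv2.findContours(m,0,2)[0]:
    if cv2.contourArea(k)>15:
        r=cv2.minAreaRect(k); d=ray(c,r[0],.075)[:2]-o;e=ray(c,r[0],.009)[:2]-o
        print('scene',np.round(r[0]),np.round(r[1]),'board',np.round([d@ex,d@ey],3),'tray',np.round([e@ex,e@ey],3))
E
```

```text
position: [0.4482, -0.2516, 0.2376]
contact_force: [0.7, 0.3, -4.4]
width: 0.0309
clock: 38.35
position: [0.4325, -0.3385, 0.2374]
ee_rot: [-0.001, 0.724, 0.69, 0.0]
contact_force: [1.6, -0.6, -4.1]
width: 0.0314
gripper_force: 118.1
chip px [545. 257.] [20. 10.] 100.0 board xy [-57, -544] tray xy [-55, -574]
chip px [378. 247.] [27. 13.] 164.5 board xy [-61, -143] tray xy [-58, -149]
chip px [381. 225.] [20.  6.] 58.5 board xy [-6, -146] tray xy [0, -152]
chip px [562. 229.] [15. 49.] 401.0 board xy [13, -585] tray xy [20, -617]
chip px [384. 196.] [17. 12.] 143.0 board xy [66, -150] tray xy [76, -156]
t38.4 pos [ 0.4326 -0.3384  0.2375] x [0.047 0.999 0.001] z [-0.     0.001 -1.   ] F [ 0.2  1.3 -4.4] w0.0313 g118 q [-0.79  0.23  1.55  0.    1.36 -0.74]
[((248, 173, 150, 130), 11577.5)]
stand -0.08011311031818066 -0.36917950633893015
scene [269. 232.] [6. 5.] board [ 0.105 -0.15 ] tray [ 0.055 -0.162]
scene [274. 194.] [ 8. 13.] board [-0.011 -0.151] tray [-0.069 -0.164]
scene [382.  83.] [18. 40.] board [-0.461  0.125] tray [-0.553  0.133]
scene [152.  53.] [11. 35.] board [-0.609 -0.608] tray [-0.711 -0.655]
scene [322.  29.] [41. 24.] board [-0.759 -0.064] tray [-0.872 -0.07 ]
scene [139.  20.] [12.  6.] board [-0.808 -0.711] tray [-0.925 -0.765]
```

Run:
```python
from h import *
im=get_image('top'); cv2.imwrite('pics/t14.png',im); h=cv2.cvtColor(im,cv2.COLOR_BGR2HSV)
m=cv2.inRange(h,(45,50,20),(95,255,255))
for r in range(186,260): 
    if m[r,355:400].any(): print(r,''.join('#' if v else '.' for v in m[r,355:400]))
c=cam('top'); o=np.array([.5303,.0265]);ex=np.array([.9989,-.0476]);ey=np.array([.0476,.9989])
for x in (-.06,0,.07):
    w=o+x*ex-.12*ey; print('lip px',proj(c,[[*w,.07]]))
    w=o+x*ex-.109*ey; print('traywall in px',proj(c,[[*w,.06]]))
s=cam('scene')
for x in (-.06,0,.07):
    w=o+x*ex-.12*ey; print('scene lip px',proj(s,[[*w,.07]]))
im=cv2.imread('pics/s13.png');m=cv2.inRange(cv2.cvtColor(im,cv2.COLOR_BGR2HSV),(45,40,20),(95,255,255))
for r in range(175,245): 
    if m[r,250:300].any(): print(r,''.join('#' if v else '.' for v in m[r,250:300]))
```

```text
188 ..........................####...............
189 .......................########..............
190 .....................##.########.............
191 ......................###########............
192 .......................##########.#..........
193 .......................####..######..........
194 ......................#.############.........
195 ......................##############.........
196 .......................#############.........
197 .........................#.########..........
198 .......................#.##.####.#...........
199 .........................###.#####...........
200 .........................#########...........
201 .........................##.######...........
202 ..........................####.###...........
203 ............................######...........
204 ..........................##..####...........
215 .........................###.................
216 .......................##.###................
217 .......................##.####...............
218 ........................#####................
219 .......................#.##.##...............

[... 4312 characters left out ...]
............#######.....................
224 .....................######.......................
227 .......................##.........................
228 ...................#.#####........................
229 ................##########........................
230 ...............############.......................
231 ...............############.......................
232 ................###########.......................
233 ................###########.......................
234 ................############......................
235 ...............#############......................
236 ...............##############.....................
237 ...................#....#..#......................
```

Run:
```python
from h import *
o=np.array([.5303,.0265]);ex=np.array([.9989,-.0476]);ey=np.array([.0476,.9989])
T=cam('top');S=cam('scene')
for a,b,n in [((374.5,242.5),(283,198),'near piece'),((386,252),(271,194),'outer piece'),((383,225),(276,214),'strip'),((384,195),(270.5,232),'far')]:
    for z in (.009,.03,.05,.07):
        l=[]
        for c,p in ((T,a),(S,b)):
            d=ray(c,p,z)[:2]-o; l+=[np.round([d@ex*1e3,d@ey*1e3])]
        print(n,z,*l)
```

```text
near piece 0.009 [ -47. -138.] [ -56. -138.]
near piece 0.03 [ -48. -136.] [ -38. -134.]
near piece 0.05 [ -48. -134.] [ -21. -131.]
near piece 0.07 [ -49. -133.] [  -3. -128.]
outer piece 0.009 [ -69. -169.] [ -69. -170.]
outer piece 0.03 [ -69. -166.] [ -50. -166.]
outer piece 0.05 [ -70. -164.] [ -33. -162.]
outer piece 0.07 [ -71. -162.] [ -15. -158.]
strip 0.009 [   0. -157.] [  -3. -150.]
strip 0.03 [  -2. -155.] [  14. -147.]
strip 0.05 [  -3. -153.] [  30. -143.]
strip 0.07 [  -5. -151.] [  47. -140.]
far 0.009 [  79. -156.] [  54. -158.]
far 0.03 [  76. -154.] [  70. -154.]
far 0.05 [  73. -152.] [  85. -151.]
far 0.07 [  70. -150.] [ 100. -147.]
```

```bash
python3 - <<'E'
from h import *
print(ray(cam('top'),(459.9,261.9),.004)); st()
E
python3 -m crank '{"translation":[[5,0,20],[0,0,35],[0,0,35],[0,0,25],[0,0,13],[0,0,0],[0,0,0],[0,0,0]],"roll":[0,0,0,0,0,0,0,0],"fingers":[0,0,0,0,0,0,0,0]}' 118
python3 -m crank '{"translation":[[0,0,2],[0,0,1],[0,0,0]],"roll":[0,0,0],"fingers":[0,0,0]}'
```

```text
[ 0.43223858 -0.32880022  0.004     ]
t38.5 pos [ 0.4328 -0.3387  0.2377] x [0.047 0.999 0.   ] z [ 0.  0. -1.] F [-0.4 -0.6 -5.3] w0.0312 g118 q [-0.79  0.23  1.55  0.    1.36 -0.74]
clock: 39.35
position: [0.4338, -0.3353, 0.111]
ee_rot: [0.002, 0.724, 0.69, 0.0]
contact_force: [0.5, 0.4, -4.3]
width: 0.0313
gripper_force: 118.1
clock: 39.65
position: [0.4328, -0.3346, 0.1069]
ee_rot: [0.0, 0.724, 0.69, -0.0]
contact_force: [-0.1, 0.5, -4.4]
width: 0.0314
gripper_force: 118.1
```

```bash
python3 -m crank '{"translation":[[3,0,1],[0,0,1],[0,0,1],[0,0,1],[0,0,0]],"roll":[0,0,0,0,0],"fingers":[0,0,0,0,0]}' | grep -E "posi|cont"
python3 -m crank '{"translation":[[0,0,1],[0,0,1],[0,0,0]],"roll":[0,0,0],"fingers":[0,0,0]}' | grep -E "posi|cont"
```

```text
position: [0.4329, -0.3315, 0.1024]
contact_force: [-0.1, 0.4, -4.8]
position: [0.4328, -0.3315, 0.1004]
contact_force: [0.3, 1.3, -5.5]
```

```bash
python3 -m crank '{"translation":[[0,0,1],[0,0,0],[0,0,0]],"roll":[0,0,0],"fingers":[0,0,0]}' | grep -E "posi|cont"
python3 -m crank '{"translation":[[0,0,1],[0,0,0],[0,0,0]],"roll":[0,0,0],"fingers":[0,0,0]}' | grep -E "posi|cont"
```

```text
position: [0.4329, -0.3316, 0.0996]
contact_force: [-0.0, 0.3, -4.3]
position: [0.4333, -0.3317, 0.099]
contact_force: [0.3, 1.2, -0.5]
```

```bash
python3 -m crank '{"translation":[[0,0,-25],[0,0,-40],[0,0,-45],[0,0,-25],[20,5,0],[40,12,0],[40,12,0],[40,12,0]],"roll":[0,0,0,0,0,0,0,0],"fingers":[0,0,0,0,0,0,0,0]}' 118 | grep -E "posi|cont|wid"
python3 -m crank '{"translation":[[40,12,0],[40,11,0],[40,11,0],[17,4,0],[0,0,20],[0,0,25],[0,0,12],[0,0,0]],"roll":[0,0,0,0,0,0,0,0],"fingers":[0,0,0,0,0,0,0,0]}' | grep -E "posi|cont|wid"
```

```text
position: [0.4804, -0.1924, 0.2332]
contact_force: [1.4, -0.1, -3.9]
width: 0.0312
position: [0.5233, -0.0584, 0.1744]
contact_force: [-0.2, 0.6, -4.4]
width: 0.0317
```

```bash
f(){ grep -E "posi|contact"; }
python3 -m crank '{"translation":[[0,0,2],[0,0,2],[0,0,2],[0,0,0],[0,0,0]],"roll":[0,0,0,0,0],"fingers":[0,0,0,0,0]}' |f
python3 -m crank '{"translation":[[0,0,1],[0,0,0],[0,0,0]],"roll":[0,0,0],"fingers":[0,0,0]}' |f
python3 -m crank '{"translation":[[0,0,1],[0,0,0],[0,0,0]],"roll":[0,0,0],"fingers":[0,0,0]}' |f
python3 -m crank '{"translation":[[0,0,1],[0,0,0],[0,0,0]],"roll":[0,0,0],"fingers":[0,0,0]}' |f
```

```text
position: [0.5253, -0.0588, 0.1709]
contact_force: [0.0, -0.1, -4.5]
position: [0.5252, -0.0586, 0.1696]
contact_force: [0.0, 0.2, -4.9]
position: [0.5251, -0.0587, 0.1685]
contact_force: [-0.1, 0.4, -5.6]
position: [0.5251, -0.0587, 0.1675]
contact_force: [-0.4, 0.6, -5.8]
```

```bash
f(){ grep -E "posi|contact"; }
python3 -m crank '{"translation":[[0,0,1],[0,0,0],[0,0,0]],"roll":[0,0,0],"fingers":[0,0,0]}' |f
python3 -m crank '{"translation":[[0,0,0.5],[0,0,0],[0,0,0]],"roll":[0,0,0],"fingers":[0,0,0]}' |f
python3 -m crank '{"translation":[[0,0,0.5],[0,0,0],[0,0,0]],"roll":[0,0,0],"fingers":[0,0,0]}' |f
python3 -m crank '{"translation":[[0,0,0.5],[0,0,0],[0,0,0]],"roll":[0,0,0],"fingers":[0,0,0]}' |f
```

```text
position: [0.5251, -0.0587, 0.1666]
contact_force: [-0.5, -0.8, -5.0]
position: [0.5251, -0.0587, 0.1661]
contact_force: [-0.2, 0.4, -5.4]
position: [0.5251, -0.0587, 0.1656]
contact_force: [-0.8, 1.2, -4.6]
position: [0.5253, -0.0587, 0.1652]
contact_force: [0.0, -0.2, -4.5]
```

```bash
f(){ grep -E "posi|contact"; }
python3 -m crank '{"translation":[[0,0,0.5],[0,0,0],[0,0,0]],"roll":[0,0,0],"fingers":[0,0,0]}' |f
python3 -m crank '{"translation":[[0,0,0.5],[0,0,0],[0,0,0]],"roll":[0,0,0],"fingers":[0,0,0]}' |f
python3 -m crank '{"translation":[[0,0,0.5],[0,0,0],[0,0,0]],"roll":[0,0,0],"fingers":[0,0,0]}' |f
```

```text
position: [0.5255, -0.0588, 0.1651]
contact_force: [-0.2, -0.3, 0.2]
position: [0.5257, -0.0588, 0.1649]
contact_force: [-0.4, -0.3, 5.2]
position: [0.5257, -0.0588, 0.1649]
contact_force: [-1.7, 0.1, 7.3]
```

```bash
f(){ grep -E "posi|contact"; }
python3 -m crank '{"translation":[[0,0,-15],[25,0,0],[35,0,0],[35,0,0],[35,0,0],[35,0,0],[0,0,5],[0,0,4]],"roll":[0,0,0,0,0,0,0,0],"fingers":[0,0,0,0,0,0,0,0]}' |f
python3 -m crank '{"translation":[[0,0,0],[0,0,1],[0,0,0],[0,0,0]],"roll":[0,0,0,0],"fingers":[0,0,0,0]}' |f
python3 -m crank '{"translation":[[0,0,1],[0,0,0],[0,0,0]],"roll":[0,0,0],"fingers":[0,0,0]}' |f
python3 -m crank '{"translation":[[0,0,1],[0,0,0],[0,0,0]],"roll":[0,0,0],"fingers":[0,0,0]}' |f
```

```text
position: [0.533, 0.1072, 0.173]
contact_force: [-9.6, -3.7, 34.8]
position: [0.5329, 0.1065, 0.1727]
contact_force: [-6.0, -0.1, 22.9]
position: [0.5329, 0.1063, 0.1722]
contact_force: [-8.0, -0.8, 25.4]
position: [0.533, 0.1062, 0.1715]
contact_force: [-7.3, -1.7, 27.0]
```

```bash
python3 -m crank '{"translation":[[0,0,-15],[0,0,-15],[0,0,0],[0,0,0],[0,0,0]],"roll":[0,0,0,0,0],"fingers":[0,0,0,0,0]}'
python3 pin.py
python3 - <<'E'
from h import *
for th in (-10,-5,0,5,10):
    q=block(.025,.055,.07,.115,np.radians(th)); print(th,np.round(np.r_[q.min(0),q.max(0)]))
c=cam('wrist'); o=np.array([.5303,.0265]);ex=np.array([.9989,-.0476]);ey=np.array([.0476,.9989])
for x,y in ((-103,120),(103,120),(-95,112),(95,112),(-103,60),(103,60)):
    w=o+x/1e3*ex+y/1e3*ey; print((x,y),np.round(proj(c,[[*w,.08]]),1))
im=get_image('wrist'); cv2.imwrite('pics/w15.png',im); hsv=cv2.cvtColor(im,cv2.COLOR_BGR2HSV)
m=cv2.inRange(hsv,(45,50,20),(95,255,255)); print([(cv2.boundingRect(k)) for k in cv2.findContours(m,0,2)[0] if cv2.contourArea(k)>20])
E
python3 chips.py
```

```text
clock: 48.45
position: [0.532, 0.106, 0.1949]
ee_rot: [-0.001, 0.724, 0.69, -0.001]
contact_force: [-0.1, 0.6, -5.1]
width: 0.0317
gripper_force: 118.6
t48.5 pos [0.532  0.106  0.1949] x [ 0.048  0.999 -0.001] z [-0.003 -0.    -1.   ] F [-0.1  0.6 -5.1] w0.0317 g119 q [ 0.07  0.25  1.63 -0.    1.26  0.12]
[((248, 173, 151, 130), 11596.5)]
stand -0.0019446397646602565 0.0795117450331801
pin exp [322.4 267.2] [322.4 249.7] tips [349.7 266.8] [350.9 232.5] padtop [357.4 260.6]
225 .......................................................
228 .......................................................
231 .......................................................
234 .......................................................
237 ......#####...............................#####........
240 ......####.................................####........
243 .....#####.................................#####.......
246 #....#####..########.............######.#...####.......
249 ....#####...########.............########...#####.....#
252 ....#####...########.............########...#####.....#
255 ##.#####....#####
[... 1054 characters left out ...]
7]]
(-95, 112) [[222.7 158.3]]
(95, 112) [[426.9 158.4]]
(-103, 60) [[220.3 210.6]]
(103, 60) [[429.  210.8]]
[]
chip px [217. 284.] [ 7. 16.] 81.5 board xy [-175, 243] tray xy [-179, 259]
chip px [292. 280.] [ 8. 15.] 86.5 board xy [-154, 63] tray xy [-157, 69]
chip px [379. 247.] [26. 13.] 151.0 board xy [-60, -143] tray xy [-57, -149]
chip px [380. 224.] [ 7. 21.] 74.0 board xy [-5, -145] tray xy [1, -151]
chip px [221. 214.] [ 7. 14.] 64.0 board xy [-6, 250] tray xy [-1, 266]
chip px [291. 211.] [15.  8.] 73.0 board xy [15, 78] tray xy [21, 85]
chip px [384. 196.] [17. 12.] 148.0 board xy [67, -150] tray xy [77, -156]
chip px [298. 181.] [20.  6.] 53.5 board xy [90, 66] tray xy [101, 72]
```

Run:
```python
from h import *
im=cv2.imread('pics/w15.png'); h=cv2.cvtColor(im,cv2.COLOR_BGR2HSV).astype(int)
w=((h[...,0]>8)&(h[...,0]<30)&(h[...,1]>85)).astype(int)
def runs(v,o):
    d=np.diff(np.r_[0,v,0]); return [(o+a,o+b) for a,b in zip(np.where(d==1)[0],np.where(d==-1)[0]) if b-a>2]
for r in (135,145,150,155,160,165,170,190,200,215,230): print('row',r,runs(w[r,150:500],150))
for c in (230,260,290,360,400,420): print('col',c,runs(w[60:240,c],60))
```

```text
row 135 [(np.int64(236), np.int64(342)), (np.int64(344), np.int64(349)), (np.int64(350), np.int64(414))]
row 145 [(np.int64(237), np.int64(348)), (np.int64(349), np.int64(413))]
row 150 [(np.int64(214), np.int64(220)), (np.int64(223), np.int64(437))]
row 155 [(np.int64(221), np.int64(438))]
row 160 [(np.int64(214), np.int64(227)), (np.int64(424), np.int64(437))]
row 165 [(np.int64(215), np.int64(227)), (np.int64(424), np.int64(436))]
row 170 [(np.int64(215), np.int64(228)), (np.int64(423), np.int64(436))]
row 190 [(np.int64(219), np.int64(230)), (np.int64(248), np.int64(399)), (np.int64(421), np.int64(432))]
row 200 [(np.int64(220), np.int64(231)), (np.int64(248), np.int64(398)), (np.int64(420), np.int64(431))]
row 215 [(np.int64(221), np.int64(232)), (np.int64(249), np.int64(396)), (np.int64(418), np.int64(429))]
row 230 [(np.int64(223), np.int64(234)), (np.int64(251), np.int64(395)), (np.int64(416), np.int64(427))]
col 230 [(np.int64(148), np.int64(158)), (np.int64(198), np.int64(240))]
col 260 [(np.int64(71), np.int64(147)), (np.int64(148), np.int64(158)), (np.int64(173), np.int64(240))]
col 290 [(np.int64(71), np.int64(147)), (np.int64(148), np.int64(158)), (np.int64(173), np.int64(237))]
col 360 [(np.int64(71), np.int64(147)), (np.int64(148), np.int64(159)), (np.int64(173), np.int64(237))]
col 400 [(np.int64(71), np.int64(147)), (np.int64(148), np.int64(159))]
col 420 [(np.int64(148), np.int64(159)), (np.int64(193), np.int64(240))]
```

```bash
cat > fm.py <<'E'
from h import *
s=manip.get_state(); print('z%.4f'%s['position'][2],'F',np.round(s['contact_force'],1),'M',np.round(s['moment'],2),'w%.4f'%s['width'])
E
python3 fm.py
python3 -m crank '{"translation":[[0,0,8],[0,0,7],[0,0,0],[0,0,0],[0,0,0]],"roll":[0,0,0,0,0],"fingers":[0,0,0,0,0]}' >/dev/null; python3 fm.py
python3 -m crank '{"translation":[[0,0,2],[0,0,0],[0,0,0]],"roll":[0,0,0],"fingers":[0,0,0]}'>/dev/null; python3 fm.py
python3 -m crank '{"translation":[[0,0,2],[0,0,0],[0,0,0]],"roll":[0,0,0],"fingers":[0,0,0]}'>/dev/null; python3 fm.py
python3 -m crank '{"translation":[[0,0,1],[0,0,0],[0,0,0]],"roll":[0,0,0],"fingers":[0,0,0]}'>/dev/null; python3 fm.py
python3 -m crank '{"translation":[[0,0,1],[0,0,0],[0,0,0]],"roll":[0,0,0],"fingers":[0,0,0]}'>/dev/null; python3 fm.py
python3 -m crank '{"translation":[[0,0,1],[0,0,0],[0,0,0]],"roll":[0,0,0],"fingers":[0,0,0]}'>/dev/null; python3 fm.py
```

```text
z0.1954 F [ 0.2 -0.2 -4.6] M [-0.01  0.04  0.03] w0.0310
z0.1817 F [-0.1 -0.7 -4.3] M [-0.01 -0.02 -0.02] w0.0309
z0.1796 F [-0.2 -1.  -5.2] M [-0.05  0.    0.05] w0.0312
z0.1775 F [ 0.1  0.3 -4.9] M [-0.05  0.02 -0.02] w0.0314
z0.1765 F [ 0.5 -0.1 -4.2] M [ 0.04  0.02 -0.01] w0.0312
z0.1755 F [ 0.5 -0.3 -4.7] M [ 0.02 -0.02  0.03] w0.0316
z0.1745 F [-0.2 -0.1 -4.7] M [-0.05  0.03  0.02] w0.0318
```

```bash
python3 -m crank '{"translation":[[0,0,1],[0,0,0],[0,0,0]],"roll":[0,0,0],"fingers":[0,0,0]}'>/dev/null; python3 fm.py
python3 -m crank '{"translation":[[0,0,1],[0,0,0],[0,0,0]],"roll":[0,0,0],"fingers":[0,0,0]}'>/dev/null; python3 fm.py
python3 -m crank '{"translation":[[0,0,1],[0,0,0],[0,0,0]],"roll":[0,0,0],"fingers":[0,0,0]}'>/dev/null; python3 fm.py
python3 -m crank '{"translation":[[0,0,1],[0,0,0],[0,0,0]],"roll":[0,0,0],"fingers":[0,0,0]}'>/dev/null; python3 fm.py
```

```text
z0.1735 F [-0.2  0.5 -4.8] M [0.04 0.01 0.  ] w0.0310
z0.1725 F [ 0.1 -0.9 -4.2] M [-0.03  0.03 -0.03] w0.0312
z0.1715 F [-0.2 -0.3 -5.1] M [-0.    0.06 -0.02] w0.0314
z0.1705 F [-0.3 -0.4 -5.1] M [-0.02  0.03 -0.02] w0.0315
```

```bash
python3 -m crank '{"translation":[[0,0,1],[0,0,0],[0,0,0]],"roll":[0,0,0],"fingers":[0,0,0]}'>/dev/null; python3 fm.py
python3 -m crank '{"translation":[[0,0,1],[0,0,0],[0,0,0]],"roll":[0,0,0],"fingers":[0,0,0]}'>/dev/null; python3 fm.py
python3 -m crank '{"translation":[[0,0,1],[0,0,0],[0,0,0]],"roll":[0,0,0],"fingers":[0,0,0]}'>/dev/null; python3 fm.py
```

```text
z0.1695 F [ 0.   0.1 -3.8] M [-0.01  0.01 -0.01] w0.0312
z0.1685 F [ 0.2 -1.4 -5.1] M [-0.02 -0.01 -0.02] w0.0311
z0.1675 F [ 0.3 -0.5 -5. ] M [-0.02 -0.05 -0.04] w0.0309
```

```bash
python3 -m crank '{"translation":[[0,0,0.5],[0,0,0],[0,0,0]],"roll":[0,0,0],"fingers":[0,0,0]}'>/dev/null; python3 fm.py
python3 -m crank '{"translation":[[0,0,0.5],[0,0,0],[0,0,0]],"roll":[0,0,0],"fingers":[0,0,0]}'>/dev/null; python3 fm.py
```

```text
z0.1671 F [ 0.4 -0.3 -5. ] M [ 0.06  0.02 -0.  ] w0.0315
z0.1665 F [ 0.3 -0.1 -5.3] M [-0.    0.04 -0.02] w0.0311
```

```bash
python3 -m crank '{"translation":[[0,0,0.5],[0,0,0.5],[0,0,0]],"roll":[0,0,0],"fingers":[0,0,0]}'>/dev/null; python3 fm.py
python3 -m crank '{"translation":[[0,0,0.5],[0,0,0.5],[0,0,0]],"roll":[0,0,0],"fingers":[0,0,0]}'>/dev/null; python3 fm.py
python3 -m crank '{"translation":[[0,0,0.5],[0,0,0],[0,0,0]],"roll":[0,0,0],"fingers":[0,0,0]}'>/dev/null; python3 fm.py
```

```text
z0.1657 F [ 0.6 -1.  -4.2] M [ 0.02  0.06 -0.02] w0.0313
z0.1654 F [0.1 1.1 1.8] M [0.2  0.3  0.01] w0.0313
z0.1653 F [-0.1  1.4  5.4] M [ 0.21  0.45 -0.03] w0.0312
```

```bash
python3 -m crank '{"translation":[[0,0,-15],[0,0,-30],[0,0,-30],[-20,-4,0],[-40,-7,0],[-40,-7,0],[-40,-7,0],[-40,-7,0]],"roll":[0,0,0,0,0,0,0,0],"fingers":[0,0,0,0,0,0,0,0]}' 118 | grep -E "posi|cont|wid"
python3 -m crank '{"translation":[[-40,-7,0],[-40,-7,0],[-40,-7,0],[-40,-7,0],[-40,-7,0],[-40,-7,0],[-20,-4,0],[0,0,0]],"roll":[0,0,0,0,0,0,0,0],"fingers":[0,0,0,0,0,0,0,0]}'
python3 -m crank '{"translation":[[0,0,0],[0,0,0],[0,0,0]],"roll":[0,0,0],"fingers":[0,0,0]}' | grep -E "posi|cont|wid"
python3 - <<'E'
from h import *
print(totool([.4325,-.331,.105])); print(orange(get_image('wrist'))[:1])
E
python3 chips.py
```

```text
position: [0.4913, -0.0736, 0.2381]
contact_force: [0.1, 0.1, -5.1]
width: 0.0311
clock: 55.8
position: [0.4327, -0.3331, 0.2378]
ee_rot: [-0.0, 0.725, 0.689, -0.001]
contact_force: [-1.1, 0.1, -5.0]
width: 0.0311
gripper_force: 118.6
position: [0.4342, -0.3284, 0.2389]
contact_force: [-0.0, 1.0, -5.2]
width: 0.0312
[ -2.7  -1.5 133.9]
[((248, 173, 150, 130), 11570.0)]
chip px [537. 257.] [19. 11.] 109.0 board xy [-58, -526] tray xy [-55, -554]
chip px [379. 247.] [26. 13.] 140.0 board xy [-61, -143] tray xy [-58, -149]
chip px [381. 224.] [19.  6.] 55.5 board xy [-5, -146] tray xy [1, -152]
chip px [554. 230.] [13. 46.] 327.5 board xy [11, -566] tray xy [17, -597]
chip px [384. 196.] [18. 12.] 142.0 board xy [66, -150] tray xy [76, -156]
```

```bash
python3 -m crank '{"translation":[[-3,-1.5,20],[0,0,35],[0,0,35],[0,0,28],[0,0,15],[0,0,0],[0,0,0],[0,0,0]],"roll":[0,0,0,0,0,0,0,0],"fingers":[0,0,0,0,0,0,0,0]}' >/dev/null; python3 fm.py
python3 -m crank '{"translation":[[0,0,2],[0,0,2],[0,0,1],[0,0,0],[0,0,0]],"roll":[0,0,0,0,0],"fingers":[0,0,0,0,0]}'>/dev/null; python3 fm.py
python3 -m crank '{"translation":[[0,0,1],[0,0,0],[0,0,0]],"roll":[0,0,0],"fingers":[0,0,0]}'>/dev/null; python3 fm.py
python3 -m crank '{"translation":[[0,0,0.5],[0,0,0],[0,0,0]],"roll":[0,0,0],"fingers":[0,0,0]}'>/dev/null; python3 fm.py
```

```text
z0.1076 F [ 0.4 -1.3 -4.6] M [-0.03 -0.04 -0.01] w0.0317
z0.1011 F [-0.7  1.  -5.1] M [-0.02 -0.05  0.01] w0.0315
z0.1000 F [ 0.3 -0.1 -4.9] M [-0.   -0.04  0.  ] w0.0315
z0.0996 F [ 0.  -0.4 -5.1] M [ 0.04 -0.03 -0.01] w0.0313
```

```bash
python3 -m crank '{"translation":[[0,0,0.5],[0,0,0.5],[0,0,0.3],[0,0,0],[0,0,0]],"roll":[0,0,0,0,0],"fingers":[0,0,0,0,0]}'>/dev/null; python3 fm.py
python3 -m crank '{"translation":[[0,0,0],[0,0,0],[0,0,0],[0,0,0],[0,0,0],[0,0,0]],"roll":[0,0,0,0,0,0],"fingers":[0.42,0.5,0.6,0.7,0.8,0.9]}'
python3 - <<'E'
from h import *
print(orange(get_image('wrist'))[:1])
E
```

```text
z0.0990 F [0.3 2.1 3.2] M [0.18 0.11 0.01] w0.0311
clock: 59.2
position: [0.4324, -0.3326, 0.0983]
ee_rot: [0.0, 0.724, 0.69, -0.0]
contact_force: [-1.0, 0.1, -0.5]
width: 0.0771
gripper_force: 0.0
[((234, 91, 194, 211), 26485.5)]
```

```bash
python3 -m crank '{"translation":[[0,0,-15],[0,0,-35],[0,0,-45],[0,0,-45],[0,0,-20],[-2,33,0],[-2,33,0],[-2,33,0]],"roll":[0,0,0,0,0,0,0,0],"fingers":[0.9,0.9,0.9,0.9,1,1,1,1]}' >/dev/null
python3 -m crank '{"translation":[[-2,33,0],[0,0,0],[0,0,0],[0,0,0],[0,0,0],[0,0,0],[0,0,0],[0,0,0]],"roll":[0,0.15,0.15,0.15,0.15,0.15,0.15,0.15],"fingers":[1,1,1,1,1,1,1,1]}' >/dev/null
python3 -m crank '{"translation":[[0,0,30],[0,0,30],[0,0,5],[0,0,0],[0,0,0]],"roll":[0.15,0.15,0.11,0,0],"fingers":[1,1,1,1,1]}'
python3 - <<'E'
from h import *
st(); c=cam('wrist'); im=get_image('wrist'); cv2.imwrite('pics/w16.png',im)
h=cv2.cvtColor(im,cv2.COLOR_BGR2HSV); print('expected',proj(c,[[.565,-.347,.03],[.638,-.341,.03]]))
m=cv2.inRange(h,(0,0,0),(180,255,70)); 
for k in cv2.findContours(m,0,2)[0]:
    if cv2.contourArea(k)>150: print('dark',cv2.boundingRect(k),cv2.contourArea(k),np.round(cv2.minAreaRect(k)[0]))
# top camera check on scraper
p=proj(cam('top'),[[.4325,-.331,.05]]); print(p)
for r in range(150,260,4): print(r,''.join('#' if v<60 else ('o' if v<170 else '.') for v in h[r,240:400:2,2]))
E
```

```text
clock: 61.35
position: [0.5642, -0.3471, 0.1937]
ee_rot: [0.0, 0.999, 0.033, 0.0]
contact_force: [0.3, 0.2, -0.4]
width: 0.0853
gripper_force: 0.0
t61.4 pos [ 0.5642 -0.3471  0.1937] x [0.998 0.065 0.001] z [ 0.001 -0.001 -1.   ] F [ 0.3  0.2 -0.4] w0.0853 g0 q [-0.66  0.43  1.37 -0.    1.35  0.85]
expected [[321.63081121 178.87742509]
 [320.43913889 111.19759412]]
dark (619, 361, 21, 26) 354.5 [629. 374.]
dark (306, 258, 40, 19) 495.0 [326. 267.]
dark (317, 107, 14, 83) 915.5 [324. 148.]
dark (27, 0, 613, 400) 69106.5 [333. 200.]
dark (175, 0, 60, 42) 1933.0 [204.  20.]
[[465.79685946 261.83495005]]
150 ......................................o######o..................................
154 .......................................######o..................................
158 .......................................######o..................................
162 ......................................o######o..................................
166 ......................................o######o..................................
170 ......................................o#oooo#ooooo.............
[... 1187 characters left out ...]
....................
230 .......ooooooooooooooooooooooooooooooooooooooo............oooo..................
234 .......oooooooooooooooooooooooooo..ooooooooo......................o.............
238 ......oooooooooooooooooooooooooooooooooooo......................................
242 ......ooooooooooooooooooooooooooooooooo.........................................
246 .....ooooooooooooooooooooooooooooooooo..........................................
250 o....ooooooooooooooooooooooooooooooooo..........................................
254 o...ooooooooooooooooooooooooooooooooooooooooooooooooooo.........................
258 o...oooooooooooooooooooooooo......ooooooooooooooooooooo.........................
```

Run:
```python
from h import *
c=cam('wrist'); p=ray(c,(324.5,177.5),.030); im=cv2.imread('pics/w16.png'); h=cv2.cvtColor(im,cv2.COLOR_BGR2HSV)
for r in range(110,168,8):
    x=np.where(h[r,300:350,2]<60)[0]+300; print(r,x.min(),x.max(),end='; ')
for r in range(166,190): print(r,''.join('#' if v<60 else ('o' if v<120 else('-' if v<195 else '.')) for v in h[r,300:350,2]))
print(p,totool([p[0],p[1],.1937]))
```

```text
110 317 328; 118 317 328; 126 317 328; 134 317 328; 142 317 328; 150 318 328; 158 318 328; 166 318 328; 166 .............----o###########o-----------.........
167 .............----o###########o-----------.........
168 .............----o#oooooooo##o-----------.........
169 .............----o#ooooooo###o-----------.........
170 .............----o#oooooooo##o-----------.........
171 .........oooooooo##ooooooo####ooooooooo--.........
172 .........-------oo##ooooooo###o----------.........
173 .........--------o##ooooooo###o--------...........
174 .........---------##ooooooo###---------...........
175 .........---------#ooooooo####---------...........
176 .................-##ooooooo###-...................
177 .................-##ooooooo###-...................
178 .................-##oooooo####-...................
179 .................-##ooooooo###-...................
180 .........---------##ooooooo###---------...........
181 .........---------##oooooo####---------...........
182 .........---------##oooooo####o--------...........
183 ..........--------##ooooooo###----................
184 .................-##oooooo####-...................
185 ..................o#oooooo####-...................
186 ..................o#ooooo#####-...................
187 ..................o#oooooo####-...................
188 ..................o#ooooooo##o-...................
189 ..................o##########-....................
[ 0.56702888 -0.35041055  0.03      ] [2.4 3.3 0.5]
```

```bash
python3 -m crank '{"translation":[[2.5,3,40],[0,0,40],[0,0,40],[0,0,30],[0,0,20],[0,0,12],[0,0,0],[0,0,0]],"roll":[0,0,0,0,0,0,0,0],"fingers":[0.7,0.7,0.7,0.7,0.7,0.7,0.7,0.7]}' 110
python3 - <<'E'
from h import *
c=cam('wrist'); s=manip.get_state();M=rot();p=np.array(s['position']); im=get_image('wrist'); h=cv2.cvtColor(im,cv2.COLOR_BGR2HSV)
print('exp pin',proj(c,[p+M@[0,0,-(.030-p[2])]]))
for r in range(236,300,2): print(r,''.join('#' if v<60 else ('o' if v<120 else('-' if v<195 else '.')) for v in h[r,260:390:2,2]))
E
```

```text
clock: 62.2
position: [0.5675, -0.3504, 0.0126]
ee_rot: [0.001, 0.999, 0.032, 0.001]
contact_force: [-0.2, -0.7, -0.4]
width: 0.0596
gripper_force: 0.0
exp pin [[321.59766088 266.76903232]]
236 ----------------------##############o----------------------------
238 ----------------------##############o----------------------------
240 oooo------------------##############o----------------------oooooo
242 o###------------------##############o----------------------###ooo
244 o###------------------##############o----------------------###ooo
246 ####------------------##############o----------------------####oo
248 ####o-----------------##############o----------------------####oo
250 ####o------...........##############o----------------------#####o
252 ####o-...............-###############ooooooooo-------------#####o
254 ####o---....-ooooooooo###############ooooooooo------------o######
256 ####o---....-ooooooooo###############ooooooooo------------o######
258 ####o------.-ooooooooo###############oooooooooo-----------o######
260 ####o--------ooooooooo###############oooooooooo-----------o######

[... 629 characters left out ...]

280 ####---------oooooooooo##############---------.......------######
282 ###o-------------------#############o...............-------o#####
284 ###o-------------------#############o..............---------#####
286 ###--------------------#############o..............---------#####
288 ##o--------------------#############o.............----------o####
290 ##o--------------------#############o...........-------------####
292 ##---------------------#############o.........---------------####
294 #o---------------------#############-........----------------o###
296 #o----------------------############.........-----------------###
298 #-----------------------###########-......--------------------###
```

```bash
python3 -m crank '{"translation":[[0,-1,2],[0,0,0],[0,0,0],[0,0,0],[0,0,0],[0,0,0],[0,0,0]],"roll":[0,0,0,0,0,0,0],"fingers":[0.7,0.5,0,0,0,0,0]}' 110 | grep -E "posi|cont|wid|grip"
python3 -m crank '{"translation":[[0,0,-10],[0,0,-25],[0,0,-40],[0,0,-40],[0,0,-40],[0,0,-20],[0,0,0],[0,0,0]],"roll":[0,0,0,0,0,0,0,0],"fingers":[0,0,0,0,0,0,0,0]}' | grep -E "posi|cont|wid|grip"
python3 -m crank '{"translation":[[0,0,0],[0,0,0],[0,0,0],[0,0,0],[0,0,0]],"roll":[0,0,0,0,0],"fingers":[0.383,0.387,0.387,0.387,0.387]}'
cat > wt.py <<'E'
from h import *
c=cam('wrist'); s=manip.get_state();M=rot();p=np.array(s['position']); im=get_image('wrist'); h=cv2.cvtColor(im,cv2.COLOR_BGR2HSV)
f=lambda *q:np.round(proj(c,p+M@np.array(q)).ravel(),1)
print('exp pin',f(0,0,-.019))
for th in (-20,-10,0,10,20):
    q=block(.03,.03,.075,.115,np.radians(th)); print(th,np.round(np.r_[q.min(0),q.max(0)]))
for r in range(130,310,4): print(r,''.join('#' if v<60 else ('o' if v<120 else('-' if v<195 else '.')) for v in h[r,260:390:2,2]))
E
python3 wt.py
```

```text
position: [0.5664, -0.3488, 0.0095]
contact_force: [-2.2, -0.3, 1.7]
width: 0.0312
gripper_force: 108.6
position: [0.5655, -0.348, 0.1831]
contact_force: [-0.7, -0.8, -5.3]
width: 0.0314
gripper_force: 109.5
clock: 64.25
position: [0.5655, -0.3485, 0.1834]
ee_rot: [-0.001, 1.0, 0.031, -0.001]
contact_force: [-2.4, 0.2, -5.4]
width: 0.0329
gripper_force: 32.7
exp pin [321.6 268.5]
-20 [283. 208. 361. 286.]
-10 [282. 187. 361. 268.]
0 [281. 165. 363. 249.]
10 [279. 144. 365. 232.]
20 [276. 122. 367. 215.]
130 ...................----------------------------------------------
134 ..................-----------------------------------------------
138 ................-------------------------------------------------
142 ..............---------------------------------------------------
146 ............-----------------------------------------------------
150 ...........------------------------------------------------------
154 .......-------ooooooooooooooooooooooooooooooooooo----------------
158 ......-------ooooooooooooooooooooooooooooooooooooo---------------
162 ......-------oooooooooooooo
[... 1858 characters left out ...]

270 #####oooooo###o---------###############---------o####ooooo######.
274 ########--o###o---------###############---------o###o--o#########
278 #########-o####ooo-o---o###############--o------####o-o##########
282 ###############o------o-o##############ooooo---o#################
286 ###############-......-.o#############o........o#################
290 ###############-......-.-#############o.........#################
294 ###############......-..-#############o...-.....#################
298 ##############-......-..-o###########o..........-################
302 ##############-......-..-.......ooo---...........################
306 ##############.......-.--......-ooo---...-.......o###############
```

```bash
python3 -m crank '{"translation":[[0,0,0],[0,0,0],[0,0,0],[0,0,0],[0,0,0],[0,0,0],[0,0,0],[0,0,0]],"roll":[0,0,0,0,0,0,0,0],"fingers":[0.387,0.387,0.387,0.387,0.387,0.387,0.387,0.387]}' |grep -E "wid|grip"
python3 wt.py | grep -E "^(1[4-7]|19|2[5-9]|30)"
python3 -m crank '{"translation":[[0,0,0],[0,0,0],[0,0,0],[0,0,0],[0,0,0],[0,0,0],[0,0,0]],"roll":[0,0,0,0,0,0,0],"fingers":[0.392,0.392,0.392,0.392,0,0,0]}' 115 |grep -E "wid|grip"
python3 wt.py | grep -E "^(1[4-7]|19|2[5-9]|30)"
```

```text
width: 0.0332
gripper_force: 32.7
142 ..............---------------------------------------------------
146 .............----------------------------------------------------
150 ...........---ooooooooooooooooooooooooooooooooooo----------------
154 ........-----ooooooooooooooooooooooooooooooooooooo---------------
158 ......-------oooooooooooooooooooooooooooooooooooooo--------------
162 .....-------ooooooooooooooooooooooooooooooooooooooo-------..-----
166 .....-------------.-...------------------------------.....-------
170 ...--------------...--------------------------------.....--------
174 ..--------------..----------------------------------...---------.
178 ----------.---....----------------------------------.---------...
190 --------------------------------------------------------.........
194 ---------------------------#########-------------------..........
198 ---------------------------#########o----------------............
250 ---#####ooooo####--------#############........o###ooooo#####.....
254 --######ooooo####--o-o--o#############--------#####ooooo#####....
258 -######ooooo
[... 2188 characters left out ...]

270 ######oooooo####--------###############--------o###oooooo######..
274 #########o-o####--------###############--------o###o-o###########
278 ##########-o####oo-ooooo###############oooooooo####o-############
282 #################.....--o##############oooo-..###################
286 ################-.....-.o#############o.......-##################
290 ################-.......o#############o...-...-##################
294 ################.....-..-#############-........##################
298 ###############-.....-..--###########-.........-#################
302 ###############-.....-..-......-ooo---...-......#################
306 ###############......-.-.......-ooo--...........#################
```

```bash
python3 -m crank '{"translation":[[0,0,-20],[0,0,-25],[-1,-20,0],[-1,-40,0],[-1,-40,0],[-1,-40,0],[-1,-40,0],[-1,-40,0]],"roll":[0,0,0,0,0,0,0,0],"fingers":[0,0,0,0,0,0,0,0]}' 118 | grep -E "posi|cont|wid"
python3 -m crank '{"translation":[[-1,-40,0],[-1,-40,0],[-1,-40,0],[-1,-30,0],[-1,-6,0],[0,0,0],[0,0,0],[0,0,0]],"roll":[0,0,0,0,0,0,0,0],"fingers":[0,0,0,0,0,0,0,0]}'
python3 pin.py | sed -n '1,3p'; python3 wt.py | grep -E "^(1[4-7]|19|2[5-9]|30)" | cut -c1-70 | sed -n '1,9p'
```

```text
position: [0.5464, -0.128, 0.2295]
contact_force: [0.7, 0.6, -4.4]
width: 0.031
clock: 67.5
position: [0.5322, 0.0247, 0.2293]
ee_rot: [0.0, 1.0, 0.031, 0.0]
contact_force: [0.3, -0.2, -3.6]
width: 0.031
gripper_force: 118.1
t67.5 pos [0.5322 0.0247 0.2293] x [0.998 0.061 0.   ] z [ 0.    -0.001 -1.   ] F [ 0.3 -0.2 -3.6] w0.0310 g118 q [-0.08  0.21  1.6  -0.    1.33  1.43]
[((489, 188, 151, 140), 11316.0)]
stand 0.0020000586141070966 -0.0017886972839747735
142 .................------------------------------------------------
146 .................------------------------------------------------
150 ..............ooooooooooooooooooooooooooooooooooo----------------
154 .............ooooooooooooooooooooooooooooooooooooo---------------
158 ............-oooooooooooooooooooooooooooooooooooooo--------------
162 ............ooooooooooooooooooooooooooooooooooooooo--------------
166 ........................-------------------------------------....
170 ...........-.........--------------------------------------......
174 ...........--....-------------------------------------...........
```

Over the board's middle; lower to contact.

```bash
python3 -m crank '{"translation":[[0,0,15],[0,0,20],[0,0,15],[0,0,6],[0,0,0],[0,0,0]],"roll":[0,0,0,0,0,0],"fingers":[0,0,0,0,0,0]}' >/dev/null; python3 fm.py
python3 -m crank '{"translation":[[0,0,1],[0,0,1],[0,0,0],[0,0,0]],"roll":[0,0,0,0],"fingers":[0,0,0,0]}'>/dev/null; python3 fm.py
python3 -m crank '{"translation":[[0,0,1],[0,0,0],[0,0,0]],"roll":[0,0,0],"fingers":[0,0,0]}'>/dev/null; python3 fm.py
python3 -m crank '{"translation":[[0,0,1],[0,0,0],[0,0,0]],"roll":[0,0,0],"fingers":[0,0,0]}'>/dev/null; python3 fm.py
```

```text
z0.1738 F [-0.2 -0.2 -3.4] M [-0.02  0.05 -0.06] w0.0310
z0.1722 F [0.  0.4 1.1] M [-0.04  0.02  0.03] w0.0310
z0.1720 F [-0.  -0.3  6.4] M [ 0.03  0.07 -0.02] w0.0308
z0.1719 F [0.2 0.  9.4] M [ 0.04  0.04 -0.02] w0.0308
```

```bash
python3 -m crank '{"translation":[[0,0,0],[0,0,0],[0,0,0],[0,0,0],[0,0,0],[0,0,0],[0,0,0]],"roll":[0,0,0,0,0,0,0],"fingers":[0.4,0.42,0.45,0.5,0.6,0.7,0.75]}'; python3 fm.py
python3 wt.py | cut -c1-70
```

```text
clock: 69.9
position: [0.5319, 0.0259, 0.1692]
ee_rot: [0.0, 1.0, 0.031, -0.0]
contact_force: [1.1, -0.0, -0.2]
width: 0.064
gripper_force: 0.0
z0.1692 F [ 1.1 -0.  -0.2] M [ 0.07  0.01 -0.01] w0.0640
exp pin [321.7 268.5]
-20 [283. 208. 361. 286.]
-10 [282. 187. 361. 268.]
0 [281. 165. 363. 249.]
10 [279. 144. 365. 232.]
20 [276. 122. 367. 215.]
130 .............................------------------------------------
134 .............................------------------------------------
138 ..................----........-----------------------------------
142 ..................-----------------------------------------------
146 ...............ooooooooooooooooooooooooooooooooo-----------------
150 ..........---oooooooooooooooooooooooooooooooooooooo--------------
154 ........----..............---------------------------------------
158 ........----..............---------------------------------------
162 ........----............-----------------------------------------
166 ........----...........------------------------------------------
170 ........----.......----------------------------
[... 1698 characters left out ...]

270 ###.......................----------------------------------#####
274 ##-.......................----------------------------------o####
278 ##-......................------------------------------------####
282 #o---....................------------------------------------o###
286 #ooooooooooooooooooo------------------------------------------###
290 -.....--ooooooooooooooooooooooooooooooooo----------------------##
294 ........................-----ooooooooooooooooooooooooooooooooo-o#
298 ---.....................---------------------------ooooooooooooo#
302 --..............................---------------------------------
306 .................................--------------------------------
```

```bash
python3 - <<'E'
from h import *
c=cam('wrist'); s=manip.get_state();M=rot();p=np.array(s['position'])
zp=p[2]-.185
for dx in (.014,.017,.020):
    Q=np.array([[x+dx,y,zp+z] for x in(-.03,.03) for y in(-.03,.03) for z in(.075,.115)]+[[dx,0,zp],[dx,0,zp-.014]])
    print(dx,np.round(proj(c,p+Q@M.T)).tolist())
E
python3 -m crank '{"translation":[[0,0,-20],[0,0,-35],[0,0,-40],[0,0,-40],[0,0,-20],[-20,30,0],[-20,40,0],[-20,40,0]],"roll":[0,0,0,0,0,0,0,0],"fingers":[0.75,0.75,0.8,0.9,1,1,1,1]}'
python3 -m crank '{"translation":[[-30,40,0],[-30,40,0],[-30,40,0],[-30,40,0],[-30,30,0],[0,0,0]],"roll":[0,0,0,0,0,0],"fingers":[1,1,1,1,1,1]}'
python3 - <<'E'
from h import *
st(); im=get_image('top'); cv2.imwrite('pics/t20.png',im); s=get_image('scene'); cv2.imwrite('pics/s20.png',s)
c=cam('top'); cs=cam('scene')
print('top exp: weight pin',proj(c,[[.549,.027,.185],[.549,.027,.11]]),'scraper',proj(c,[[.4325,-.331,.119],[.4325,-.331,.049]]))
print('scene exp: ',proj(cs,[[.549,.027,.185],[.549,.027,.11]]),'scraper',proj(cs,[[.4325,-.331,.119],[.4325,-.331,.049]]))
h=cv2.cvtColor(s,cv2.COLOR_BGR2HSV)
P=proj(cs,[[.549,.027,.12]])[0].astype(int)
for r in range(P[1]-45,P[1]+35,3): print(r,P[0]-40,''.join('#' if v<60 else ('o' if v<110 else('-' if v<170 else '.')) for v in h[r,P[0]-40:P[0]+40,2]))
P=proj(cs,[[.4325,-.331,.08]])[0].astype(int); print('scraper')
for r in range(P[1]-40,P[1]+40,3): print(r,P[0]-40,''.join('#' if v<60 else ('o' if v<110 else('-' if v<170 else '.')) for v in h[r,P[0]-40:P[0]+40,2]))
E
```

```text
0.014 [[284.0, 232.0], [289.0, 213.0], [360.0, 232.0], [354.0, 213.0], [280.0, 156.0], [287.0, 149.0], [363.0, 156.0], [356.0, 149.0], [322.0, 241.0], [322.0, 255.0]]
0.017 [[284.0, 228.0], [289.0, 210.0], [360.0, 228.0], [354.0, 210.0], [280.0, 152.0], [287.0, 145.0], [363.0, 152.0], [357.0, 145.0], [322.0, 235.0], [322.0, 249.0]]
0.02 [[284.0, 225.0], [289.0, 207.0], [360.0, 225.0], [354.0, 207.0], [280.0, 148.0], [287.0, 141.0], [363.0, 148.0], [357.0, 141.0], [322.0, 230.0], [322.0, 243.0]]
clock: 70.75
position: [0.4784, -0.0884, 0.3246]
ee_rot: [0.0, 0.999, 0.032, 0.0]
contact_force: [0.0, -0.2, 0.1]
width: 0.0852
gripper_force: 0.0
clock: 71.35
position: [0.338, -0.2905, 0.3242]
ee_rot: [0.001, 1.0, 0.028, -0.001]
contact_force: [0.1, 0.5, 0.1]
width: 0.0857
gripper_force: 0.0
t71.3 pos [ 0.338  -0.2905  0.3242] x [ 0.998  0.055 -0.002] z [-0.002 -0.002 -1.   ] F [0.1 0.5 0.1] w0.0857 g0 q [-0.86  0.03  1.58 -0.    1.53  0.65]
top exp: weight pin [[320.46935086 205.81994546]
 [321.39107779 209.54094544]] scraper [[474.15307859 261.86703541]
 [465.68308515 261.83451319]]
scene 
[... 4245 characters left out ...]
---------ooooooooooooo######################oooooooooo----------oooooooooo---
190 152 -----------oooooooooooooo#####################ooooooo---------ooooooooo---------
193 152 ---------oooooooooooooooooo##################oooooo------ooooooooo--------------
196 152 -----------oooooooooooooooooooooooooooooooo#ooooooooooooooooo-------------------
199 152 --------------oooooooooooooooooooooooooooooooooooooooooooo----------------------
202 152 ----------------ooooooooooooooooooooooooooooooooooooo---------------------------
205 152 -------------------oooooooooooooooooooooooooooooooo-----------------------------
208 152 ---------------------ooooooooooooooooooooooooo----------------------------------
```

Run:
```python
from h import *
c=cam('wrist'); im=get_image('wrist'); cv2.imwrite('pics/w21.png',im); h=cv2.cvtColor(im,cv2.COLOR_BGR2HSV)
y=np.array([.9989,-.0476,0]); x=np.array([.0476,.9989,0]); b=np.array([.4325,-.331,.004])
P=[b+sx*.025*x+sy*.055*y+[0,0,z] for z in(0,.045) for sx,sy in((-1,-1),(-1,1),(1,1),(1,-1))]+[b+s*.017*y+[0,0,.115] for s in(-1,1)]+[b+[0,0,.129]]
print(np.round(proj(c,P)).tolist())
print('mat',np.round(proj(c,[[.5215,-.2797,.004],[.4856,-.4229,.004],[.341,-.3862,.004],[.3817,-.2431,.004]])).tolist())
q=np.round(proj(c,P)).astype(int); x0,x1=q[:,0].min()-40,q[:,0].max()+40; y0,y1=max(0,q[:,1].min()-40),q[:,1].max()+40
print(x0,y0)
for r in range(y0,y1,4): print(r,''.join('.' if s<60 else ('+' if hh<11 else ('o' if hh<14 else '%')) if v>=70 else '#' for hh,s,v in h[r,x0:x1:2]))
```

```text
[[364.0, 137.0], [375.0, 63.0], [342.0, 60.0], [333.0, 134.0], [368.0, 140.0], [381.0, 59.0], [344.0, 54.0], [334.0, 136.0], [362.0, 112.0], [366.0, 82.0], [365.0, 97.0]]
mat [[324.0, 34.0], [417.0, 67.0], [381.0, 160.0], [296.0, 130.0]]
293 14
14 ................................................................
18 ................................................................
22 ................................................................
26 ................................................................
30 ................................................................
34 ..............oo%o..............................................
38 ..............%%%%ooo%%%........................................
42 .............%o%%%ooo%oo%%oo%...................................
46 .............%%%%%%%%%%oo%oo%%%%%o%.............................
50 ............%ooo%%o%oo%%o%%%%%o%%%oooooo%.......................
54 ............%%%%o%%%%%o%%%%%%%%%ooooooooooooo%..................
58 ...........%%%oo%%%%oo%%o%%%oooooooooooooooooooooo%%............
62 ..........%%o%%%%%%%%%oooooooooooooo
[... 1320 characters left out ...]
..........
142 ..................%%%%%%oooo%#%%%%o%oo%oo.......................
146 ........................%%%o.#o%ooooo%oo%%o%oo..................
150 ............................#ooo%%%%%%o%%%ooo%..................
154 ............................#%oo%o%%oooooooo%o..................
158 ............................%%ooooooo%%%oooo%...................
162 ...................................%o%ooo%o%o...................
166 ................................................................
170 ................................................................
174 ................................................................
178 ................................................................
```

Run:
```python
from h import *
c=cam('wrist')
a=ray(c,(376,139),.119);b=ray(c,(384,118),.119);m=(a+b)/2; print(a,b,m,np.linalg.norm(a-b))
for e in ((357,88),(349,156)): print('block edge',ray(c,e,.049))
print(totool([m[0],m[1],.28]))
```

```text
[ 0.38613969 -0.35038314  0.119     ] [ 0.41147712 -0.35697455  0.119     ] [ 0.3988084  -0.35367884  0.119     ] 0.02618075833114345
block edge [ 0.44779342 -0.32909541  0.049     ]
block edge [ 0.35191078 -0.32666439  0.049     ]
[53.3 70.7 44.3]
```

```bash
python3 -m crank '{"translation":[[18,24,0],[18,24,0],[17,23,0],[0,0,15],[0,0,15],[0,0,0],[0,0,0],[0,0,0]],"roll":[0,0,0,-0.15,-0.15,-0.15,-0.15,-0.15],"fingers":[1,1,1,1,1,1,1,1]}' >/dev/null
python3 -m crank '{"translation":[[0,0,0],[0,0,0],[0,0,0],[0,0,0],[0,0,0],[0,0,0],[0,0,0],[0,0,0]],"roll":[-0.15,-0.15,-0.15,-0.15,-0.14,0,0,0],"fingers":[0.85,0.85,0.85,0.85,0.85,0.85,0.85,0.85]}' >/dev/null
cat > sc.py <<'E'
from h import *
st(); c=cam('wrist'); im=get_image('wrist'); h=cv2.cvtColor(im,cv2.COLOR_BGR2HSV)
print('exp',proj(c,[[.3988,-.3537,.119]]),'c0',int(sys.argv[1]))
for r in range(int(sys.argv[2]),int(sys.argv[3]),3): print(r,''.join('.' if s<70 and v>=60 else ('+' if hh<11 else ('o' if hh<14 else '%')) if v>=60 else '#' for hh,s,v in h[r,int(sys.argv[1]):int(sys.argv[1])+240:2]))
E
python3 sc.py 210 110 260
```

```text
t73.1 pos [ 0.3991 -0.3536  0.2943] x [0.019 1.    0.   ] z [ 0.  0. -1.] F [-0.1 -0.2 -0.4] w0.0729 g0 q [-0.86  0.18  1.48  0.    1.48 -0.84]
exp [[321.94620905 177.01456806]] c0 210
110 ..............................................ooooooooooooooooooooooooooo%%%%%%%ooo%%%oo%o%%%%%%%.......................
113 ..............................................oooooooooooooooooooooooooooo%%%%%%o%%%%%%o%%%%ooooo.......................
116 .............................................%ooooooooooooooooo%%%oooooooooooo%%ooo%%%%%%o%%%oooo.......................
119 .............................................ooooooooooooooo%%%ooooooooooooo%o%%%%%%%oo%%oo%%%%%........................
122 .............................................ooooo%oooooooo%%%oooo%oooooooooo%%%%%%oooooooo%%%%%........................
125 ............................................%oooooooooooo%%%%%%%%ooo%ooooooooo%%%%%%o%%%o%%o%%%.........................
128 ............................................ooooooooooo%%%%%%%o%%oo%%oooooooooo%%%%%o%o%%%o%%%%.........................
131 ....................................
[... 4634 characters left out ...]
...........................................................................
245 ...................###.....................................................................######.......................
248 ..................####.....................................................................####.###.....................
251 ..................#####...................................................................##########....................
254 .........###.....######...................................................................#########.####................
257 .......################...................................................................################..............
```

Run:
```python
from h import *
c=cam('wrist'); p=ray(c,(321,181),.119); print(p,totool([p[0],p[1],.101]))
```

```text
[ 0.39742835 -0.35870173  0.119     ] [ -4.9  -1.4 193.3]
```

```bash
python3 -m crank '{"translation":[[-5,-1,35],[0,0,40],[0,0,40],[0,0,30],[0,0,15],[0,0,0],[0,0,0]],"roll":[0.05,0,0,0,0,0,0],"fingers":[0.8,0.75,0.75,0.75,0.75,0.75,0.75]}' >/dev/null
python3 sc.py 240 190 300
```

```text
t73.8 pos [ 0.3977 -0.3596  0.1347] x [ 0.069  0.998 -0.   ] z [ 0. -0. -1.] F [0.2 0.7 1.3] w0.0639 g0 q [-0.86  0.29  1.74 -0.    1.11 -0.8 ]
exp [[323.21430949 229.08382792]] c0 240
190 ..........%o%%ooo%o%o%oo%o%ooooo%o%oo%%%%%%%%o%%%%o%%%%ooo%oooo%o%oo%%%%ooooooooooooooooooo%............................
193 ..........ooo%o%%%o%%%o%oo%%oooo%oooo%%%%%%%%%oooo%%oooo%%%%%ooooo%%o%o%ooooooooooooooooooo%............................
196 ..........%oo%%o%ooo%%%oo%oo%%%oooooo%%%%%%%%%o%o%o%%oooo%%%%%o%%%o%%%%%%oooooooooooooooooo.............................
199 ..........%%%%%%%%%%%%%%%%%%o%%o%ooo%%%%%%%%%%o%%%%o%%%%%%%%%%%%%%%oo%oo%ooooooooooooooooo%.............................
202 ..........%o%o%o%%ooooo%%%%%%oooo%oo%%%%%%%%%%%%o%%%%%o%%%%%%%%o%%oo%%o%%ooooooooooooooooo..............................
205 ..........ooooo%oo%oooooo%%%%%o%oooo%%%%%%%%%%oo%%%o%%%%%%ooooooooooo%%oooooooooooooooooo...............................
208 ..........%%%%%%oo%%%%o%%%o%%%%%oooo%%%%%%%%%%%%oo%oo%%o%%o%%%%%%%o%%oooooooooooooooooooo...............................
211 ..........%oooo%%%%%%%o%oo%%%%%ooo%%
[... 3009 characters left out ...]
...........................##########...#############......................
286 .##########.............................................................##########...###############....................
289 ##########...............................................................############################..............#####
292 ##########...............................................................############################...........########
295 #########.................................................................#################################.....########
298 #########..................................................................#############################################
```

Run:
```python
from h import *
c=cam('wrist'); im=get_image('wrist'); h=cv2.cvtColor(im,cv2.COLOR_BGR2HSV)
s=manip.get_state(); p=np.array(s['position']); print(np.round(proj(c,[[p[0],p[1],.119],[p[0],p[1],.115]]),1))
for r in range(214,262,2): print(r,[int(v) for v in h[r,[296,300,304,340,344,348],2]],[int(v) for v in h[r,[300,344],1]])
```

```text
[[322.3 237.4]
 [322.3 234.6]]
214 [108, 108, 108, 108, 107, 107] [153, 155]
216 [108, 108, 107, 107, 108, 107] [153, 153]
218 [107, 106, 107, 106, 105, 106] [154, 153]
220 [106, 106, 106, 105, 105, 105] [156, 151]
222 [62, 62, 63, 61, 61, 70] [41, 42]
224 [93, 95, 95, 72, 71, 81] [43, 40]
226 [121, 121, 123, 84, 85, 92] [46, 45]
228 [139, 139, 139, 90, 90, 91] [48, 42]
230 [94, 93, 94, 96, 97, 96] [44, 45]
232 [105, 105, 106, 111, 112, 112] [41, 41]
234 [117, 117, 118, 120, 121, 120] [39, 34]
236 [119, 119, 118, 114, 115, 114] [39, 38]
238 [106, 105, 105, 105, 103, 103] [41, 45]
240 [101, 100, 99, 99, 97, 98] [46, 45]
242 [95, 94, 94, 91, 91, 98] [41, 45]
244 [141, 140, 173, 153, 152, 153] [15, 52]
246 [208, 209, 209, 154, 153, 153] [12, 53]
248 [208, 209, 209, 153, 154, 154] [13, 53]
250 [210, 209, 209, 152, 154, 153] [13, 53]
252 [208, 208, 209, 153, 152, 153] [12, 54]
254 [209, 209, 209, 185, 153, 153] [12, 52]
256 [209, 209, 209, 185, 154, 153] [13, 53]
258 [209, 209, 209, 185, 152, 152] [12, 52]
260 [209, 209, 208, 209, 153, 153] [13, 52]
```

```bash
python3 -m crank '{"translation":[[2,0,15],[0,0,15],[0,0,3],[0,0,0],[0,0,0],[0,0,0],[0,0,0],[0,0,0]],"roll":[0,0,0,0,0,0,0,0],"fingers":[0.75,0.75,0.75,0.6,0,0,0,0]}' 118; python3 fm.py
python3 -m crank '{"translation":[[0,0,-10],[0,0,-15],[0,0,0],[0,0,0]],"roll":[0,0,0,0],"fingers":[0,0,0,0]}'; python3 fm.py
python3 - <<'E'
from h import *
print(totool([.4325,-.331,.12]),orange(get_image('wrist'))[:1])
E
```

```text
clock: 74.75
position: [0.3977, -0.3579, 0.1029]
ee_rot: [0.001, 0.731, 0.683, -0.0]
contact_force: [-2.5, 0.4, 6.5]
width: 0.031
gripper_force: 116.2
z0.1029 F [-2.5  0.4  6.5] M [0.08 0.19 0.07] w0.0310
clock: 75.15
position: [0.3976, -0.3572, 0.1263]
ee_rot: [0.0, 0.731, 0.683, 0.0]
contact_force: [-0.1, 0.4, -5.2]
width: 0.031
gripper_force: 117.4
z0.1263 F [-0.1  0.4 -5.2] M [ 0.05  0.01 -0.01] w0.0310
[28.5 33.   6.3] [((248, 61, 208, 233), 27716.5)]
```

```bash
python3 -m crank '{"translation":[[10,11,0],[10,11,0],[8.5,11,0],[0,0,0],[0,0,10],[0,0,8],[0,0,0],[0,0,0]],"roll":[0,0,0,0,0,0,0,0],"fingers":[0,0,0,0,0,0,0,0]}' 118 | grep posi; python3 fm.py
python3 -m crank '{"translation":[[0,0,2],[0,0,1.5],[0,0,0],[0,0,0]],"roll":[0,0,0,0],"fingers":[0,0,0,0]}' | grep posi; python3 fm.py
python3 -m crank '{"translation":[[0,0,1],[0,0,0],[0,0,0]],"roll":[0,0,0],"fingers":[0,0,0]}' | grep posi; python3 fm.py
```

```text
position: [0.4318, -0.331, 0.1076]
z0.1076 F [ 0.  -0.6 -4.4] M [-0.03  0.08  0.01] w0.0311
position: [0.4324, -0.3311, 0.1049]
z0.1049 F [ 0.3 -1.2 -4.7] M [-0.01 -0.03  0.04] w0.0313
position: [0.4324, -0.331, 0.1038]
z0.1038 F [ 0.3 -0.6 -4.7] M [-0.04 -0.03 -0.03] w0.0309
```

```bash
python3 -m crank '{"translation":[[0,0,1],[0,0,0],[0,0,0]],"roll":[0,0,0],"fingers":[0,0,0]}' | grep posi; python3 fm.py
python3 -m crank '{"translation":[[0,0,0.7],[0,0,0],[0,0,0]],"roll":[0,0,0],"fingers":[0,0,0]}' >/dev/null; python3 fm.py
```

```text
position: [0.4324, -0.3311, 0.1031]
z0.1031 F [-1.2  1.1 -2.5] M [0.05 0.1  0.03] w0.0313
z0.1030 F [-3.2  0.9  5.1] M [0.27 0.36 0.04] w0.0313
```

```bash
python3 -m crank '{"translation":[[0,0,0],[0,0,0],[0,0,0],[0,0,0],[0,0,0],[0,0,0]],"roll":[0,0,0,0,0,0],"fingers":[0.42,0.5,0.6,0.7,0.8,0.8]}' | grep -E "posi|wid"
python3 -m crank '{"translation":[[0,0,-15],[0,0,-40],[0,0,-45],[0,0,-45],[0,0,-40],[0,-35,0],[0,-35,0],[0,0,0]],"roll":[0,0,0,0,0,0,0,0],"fingers":[0.8,0.8,0.8,0.8,0.8,1,1,1]}' | grep -E "posi|wid"
cat > fin.py <<'E'
from h import *
c=cam('wrist'); im=get_image('wrist'); h=cv2.cvtColor(im,cv2.COLOR_BGR2HSV)
y=np.array([.998,-.069,0]); x=np.array([.069,.998,0]); b=np.array([.4325,-.331,.004])
P=[b+sx*.025*x+sy*.055*y+[0,0,z] for z in(0,.045) for sx,sy in((-1,-1),(-1,1),(1,1),(1,-1))]+[b+s*.017*y+[0,0,.115] for s in(-1,1)]+[b+[0,0,.129]]
q=np.round(proj(c,P)).astype(int); print(q.tolist())
x0,x1=q[:,0].min()-40,q[:,0].max()+40; y0,y1=max(0,q[:,1].min()-30),q[:,1].max()+30; print(x0,y0)
for r in range(y0,y1,4): print(r,''.join('.' if s<60 else ('+' if hh<11 else ('o' if hh<14 else '%')) if v>=60 else '#' for hh,s,v in h[r,x0:x1:2]))
E
python3 fin.py
```

```text
position: [0.4325, -0.3311, 0.1021]
width: 0.0682
position: [0.3593, -0.3254, 0.2878]
width: 0.0855
[[334, 176], [404, 176], [407, 144], [335, 144], [336, 184], [413, 184], [417, 148], [336, 148], [372, 179], [401, 179], [389, 182]]
294 114
114 ..................%oo%%%%ooooooooooo%%%%oooo%%o%%%%%%%o%o%........................
118 ..................o%%%%%%%ooooooooo%%%%%oooo%%%%%%ooooo%%%%%o%%%%%oo..............
122 .................%%%oooo%%%ooooooooooo%%%oo%%o%%%o%ooo%%%o%%oo%%%%%%%.............
126 .................oo%%%o%%%%%oooooooooo%oo%oo%%%%%%%ooo%oo%oo%%%o%%oo..............
130 .................oo%%o%%%%%ooooooooooooo%ooooo%%o%%ooo%%%%%%o%%%ooo...............
134 .................o%%%%%%%%%%%%%oooooooooo%%%%%%%o%%%%%%%ooo%oo%%%%%...............
138 ................oo%%%%%oo%oo%%o%ooooooooooo%%%%%%%%%%%ooo%%o%%%%%%................
142 ................%%o%%%ooo%%%o%%%%%%%ooooooooo%%%%%%%%%%o%o%%%%%%%%................
146 ...............%%%%%%##############################o#####%o%%%ooo.................
150 ...............%%%o%%o%oo%%oooooooooooooooooo%%oo%%%%%ooo%ooo%%%%.......
[... 615 characters left out ...]
....
182 ............ooooooooo%oooo%%%%oo%oooooo.....%%%%%%%...%ooooo......................
186 ...........%oooooooooooooooooooooooooooooooo%%%%%%%oooooooo%......................
190 ...........%ooooooooooooooooooooooooooooooooooooooooooooooo.......................
194 ...........ooooooooooooooooooooooooooooooooooooooooooooooo%.......................
198 ...............%%%%%ooooooooooooooooooooooooooooooooo%oooo........................
202 ..........................%%ooooooooooooooooooooooooooooo%........................
206 .......................................%%ooooooooooooooo%.........................
210 ..................................................%%%ooo..........................
```

```bash
python3 -m crank '{"translation":[[0,-30,0],[0,-30,0],[0,0,0],[0,0,0],[0,0,0],[0,0,0]],"roll":[0,0,0,0,0,0],"fingers":[1,1,1,1,1,1]}' | grep -E "clock|posi"
python3 chips.py
python3 - <<'E'
from h import *
s=get_image('scene'); t=get_image('top'); h=cv2.cvtColor(s,cv2.COLOR_BGR2HSV)
for r in range(159,222,4): print(r,''.join('#' if v<60 else ('o' if v<110 else('-' if v<170 else '.')) for v in h[r,300:376,2]))
a=cv2.absdiff(t,cv2.imread('pics/t20.png')).max(2); a[:,:100]=0
print('changed',[(cv2.boundingRect(k)) for k in cv2.findContours((a>50).astype(np.uint8),0,2)[0] if cv2.contourArea(k)>25])
E
python3 fin.py | head -1
python3 - <<'E'
from h import *
c=cam('wrist'); im=get_image('wrist'); h=cv2.cvtColor(im,cv2.COLOR_BGR2HSV)
P=proj(c,[[.4325,-.331,.119]])[0].round().astype(int); print(P)
for r in range(P[1]-40,P[1]+30,4): print(r,P[0]-70,''.join('.' if s<60 and v>=60 else ('o' if v>=60 else '#') for hh,s,v in h[r,P[0]-70:P[0]+60:2]))
E
```

```text
clock: 79.35
position: [0.3038, -0.3225, 0.2869]
chip px [378. 248.] [28. 13.] 175.5 board xy [-62, -142] tray xy [-60, -148]
chip px [381. 225.] [20.  6.] 77.0 board xy [-6, -146] tray xy [0, -152]
chip px [384. 196.] [17. 12.] 135.0 board xy [68, -149] tray xy [77, -156]
159 ----oooooooooooooooooooooooooooooooooo---------------------------ooooooooooo
163 ---------oooooooooooooooooooooo----------------------------------ooooooo----
167 ---------------------------------o#####o------------------------------------
171 --ooooooooooooooooooooooooooo----oo#####o----ooooooooooooooooooooooooooooooo
175 -----------------------------ooooo######ooooo-------------------------------
179 ---------------------------------o#####o------------------------------------
183 ---------------------------------o#####o------------------------------------
187 ---------------------------------o######------------------------------------
191 ---------------------------------o#####o------------------------------------
195 -------------------------------ooo#####o------------------------------------
199 ------------
[... 1610 characters left out ...]
oooooooooooooo....................
175 365 ooo##oooooooooooooooooooooo##....oooooooo........................
179 365 ooooooooooooooooooooooooooo##.....ooooooo........................
183 365 oooooooooooooooooooooooooooo.....oooooooo........................
187 365 ooooooooooooooooooooooooooooooooooooooooo........................
191 365 ooooooooooooooooooooooooooooooooooooooooo........................
195 365 oooooooooooooooooooooooooooooooooooooooo.........................
199 365 ooooooooooooooooooooooooooooooooooooooo..........................
203 365 ...........oooooooooooooooooooooooooooo..........................
207 365 .......................ooooooooooooooo...........................
```

```bash
python3 -c "
from rig import manip
print(manip.sign_off())"
```

```text
the job is handed in; nothing more can be done
None
```

The job is handed in at about 79 s: the board is level to about 0.002 rad by touch, no chip shows on it and all five appear to be in the tray, the scraper stands in the middle of the mat, and the one weight present stands upright on the board (the scraper pressed with about 35 N once during a level check, cause not found).

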